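Lock a ukulele top and prick its bridge hole

TASK

Lock the ukulele top on its workboard: take the two-pin spanner from its wooden rest, put both its pins in the holes of the clamp ring and turn the ring clockwise as far as it goes. Put the spanner back on its rest with its pins down in the groove; only once the ring is locked, press the head of the leaning spring punch fully down to its stop, hold it there for half a second, and let it spring back. Leave everything else on the bench where it is.

Things in the scene. Friction and masses are not known exactly. Their poses are not given: they have to be found in the camera images.
- fixture: Fixed plywood workboard, 260 (x) x 370 (y) x 20 mm, turned at random. Origin on its underside; z up; spans x -130..130, y -165..205. On it lies a braced ukulele top 4 mm thick (fixed). Four fixed dowels of 24 mm diameter, top at z 70 mm, stand at (90,-20), (-92,-12), (104,40), (-85,115). The clamp ring is centred at (0,-75). The punch stand's post is about at (107,147).
- rail_end (a point): Free end of the level steel rail (16 mm diameter, 247 mm above the bench, 160 mm long) that passes over the punch head. It runs from here along this frame's +y, square to the punch's lean, to the stand's 22 mm square post. A vertical gripper has no room under it: press along the punch's own lean. A steel arm joins post and punch sleeve lower down (up to 115 mm high).
- ring (a joint): Angle of the clamp ring (rad): starts between 0 and 0.5, grows as the ring turns clockwise seen from above, 1.0 is the locked stop (its outer tab then meets the small fixed steel lug on the board). Stays where it is left; friction about 0.25 N m.
- ring_top (a point): Centre of the steel clamp ring, at its top face (38 mm above the bench). Outer diameter 116 mm, 14 mm thick; two inward ears, level with the top, each with a round through hole of 12.5 mm diameter with a 2 mm chamfer. The holes lie 36 mm from the centre along this frame's +x and -x, which turn with the ring; z up.
- spanner: Two-pin spanner, 300 g or so: steel bar 98 (x) x 20 (y) x 14 mm; two pins of 8 mm diameter, 12 mm long, point down from it at x +36 and -36; an upright dark wooden handle on top, 36 (x) x 16 (y) mm, from z 14 to z 80 mm, is gripped across y. Origin: centre of the bar's underside; z up. Pins home, the underside lies on the ring's top face. Same either way round.
- rest: Fixed wooden rest block, 120 (x) x 46 (y) x 34 mm, turned at random, origin on its underside, z up. An open groove 14 mm wide and 16 mm deep runs along its x through the middle of its top. The spanner stands on it, bar along x, pins in the groove.
- rest_top (a point): Centre of the rest's top, 34 mm above the bench: where the spanner's origin belongs, bar along this frame's x (either way round).
- plunger (a joint): How far the punch's plunger is pressed in (m): 0 up, 0.020 at its stop. Spring: about 4 N at the start, 10 N at the stop. It springs back when let go.
- plunger_top (a point): Centre of the flat top of the punch's round aluminium head (44 mm diameter, 16 mm thick), about 150 mm above the bench. Its z points out of the head along the plunger's axis, leaning 30 degrees from vertical, away from the ring; pressing moves it along -z. Its y is level, along the rail, towards the post. It moves with the plunger.
- spool: Bystander: wooden spool clamp, 34 mm diameter, 62 mm tall, standing on the workboard near the ring. Origin under its centre.
- sander: Bystander: cork sanding block 34 x 70 x 26 mm on the workboard near the ring. Origin under its centre.
- glue: Bystander: white glue bottle, 56 mm diameter, 150 mm tall, standing near an end of the spanner's rest. Origin under its centre.
- chisel: Bystander: chisel with a wooden handle, 235 mm long, 29 mm high, lying near the other end of the rest, along its y. Origin under its middle.
- jar: Bystander: open steel cup, 80 mm diameter, 90 mm tall, on the robot's side of the bench. Origin under its centre.
Mind the look-alikes: they are no part of the job. Of the things shaped like the spanner, the steel one is meant.

How it is judged (in metres and radians):
On the way, in this order (a step that is already met when the one before it is completed fails the run):
1. both spanner pins are in the ring's holes (horizontal distance between spanner and ring_top below 0.006 m and z of spanner in the frame of ring_top between -0.004 and 0.006 m and angle between the x axis of spanner and the x axis of ring_top, either way round below 0.16 rad and angle between spanner's own z axis and vertical below 0.12 rad), for 0.1 s.
2. the ring is turned to its locked stop (within 0.06 rad) with the pins in its holes (all of step 1 and value of joint ring above 0.94 rad), for 0.1 s.
3. the punch head is pressed to within 2 mm of its stop and kept there 0.3 s, ring locked (value of joint plunger above 0.018 m and value of joint ring above 0.94 rad), for 0.3 s.
At the end, for the whole second after the job is handed in: The ring is at its locked stop (within 0.06 rad), the punch head has sprung back up (within 3 mm), and the spanner stands still and upright on its rest, pins in the groove, within 20 mm of its middle and along it within 0.15 rad (value of joint ring above 0.94 rad and value of joint plunger below 0.003 m and horizontal distance between spanner and rest_top below 0.02 m and z of spanner in the frame of rest_top between -0.004 and 0.004 m and angle between the x axis of spanner and the x axis of rest_top, either way round below 0.15 rad and angle between spanner's own z axis and vertical below 0.1 rad and linear speed of spanner below 0.02 m/s); the robot touches nothing.
It fails at once if the punch is pressed (more than 5 mm) before the ring is locked (value of joint plunger above 0.005 m and not (value of joint ring above 0.94 rad)).
It fails at once if a bystander (spool clamp, sanding block, glue bottle, chisel or cup) is pushed more than 30 mm (distance of any of spool, sander, glue, chisel, jar from where it was at the start of the episode above 0.03 m).
It fails at once if the glue bottle, cup or spool clamp is tipped over (angle between any of glue, jar, spool's own z axis and vertical above 0.5 rad).
It also fails if it takes over 72 s, if anything falls off the work surface, if the arm or the gripper's body presses on something with over 40 N, if the wrist force passes 120 N, or if a joint passes its speed limit or range.

ROBOT

A 7-joint arm with a two-finger parallel gripper is mounted at the origin on the work surface. World frame = base frame: x ahead of the robot, y to its left, z up, the work surface at z = 0. Lengths are in mm, angles in rad, forces in N, time in s.
With the tool pointing down it reaches from about 425 to 950 mm from the base axis. Payload 4.7 kg.
Tool frame: the origin (TCP) lies at the very end of the fingers, on their centre line; the grasp point (between the pads) lies pinch_z behind it (pinch_z is the distance from the TCP to the grasp point, in mm); z points along the fingers, y is the direction in which the jaws open and shut (so a half turn about z gives the same grasp; the last joint's range is limited). The gripper opens to 85 mm and grips with 20 to 120 N. Pads are 22 mm wide; open, the fingers measure 114 mm over their backs; the gripper's body (76 mm by 85 mm) begins 54 mm behind the grasp point. The pads swing forward as they close: fully open they stand 13 mm farther back than shut.
Start: joints at [1.209, 0.469, -0.049, 1.532, 0.024, 1.141, -0.082], TCP at [220.563, -637.966, 231.335] pointing down, gripper open.
Joint ranges: [-2.59, 2.59], [-0.33, 1.99], [-1.39, 1.29], [0.1, 2.45], [-1.04, 4.18], [0.21, 1.99], [-2.66, 2.66]. Speed limits (rad/s): [2.57, 2.57, 3.14, 3.14, 3.14, 3.14, 3.14].

INTERFACE

Orientations are given as a unit quaternion [w, x, y, z].
In Python, from workcell import * gives the robot as it stands.
- The arm moves only by the tool step_arm, never from a script. Its argument "plan" is a list of rows, each a list of 3 entries, a list of its own where there are three numbers: the shift along the world's x, y, z in m, then the turn about the world's z in rad, then the closure in counts, from 0 (fully open) to 255 (shut). A call has 1 to 10 rows; each row is the pose to reach, as a shift and turn from the pose commanded when the call began; what a row does not reach only later rows make up. A row lasts 1/10 s, in which the tool goes at most 50 mm and 8.59 degrees, less where a joint would pass 70% of its speed; a pose out of reach is approached as far as the arm can. A call with a gripper value outside its range is refused whole. The fingers move at their own pace and stop on an object; "grip_force" is the grip in N (left out, the last holds). Time passes only in rows, so rows that repeat a pose let the fingers close. It gives the time, the measured TCP pose, the force and the opening at its end, in the units of the state.
- state(): the state, without advancing time (a new reading comes with each control period).
- camera(name): name is "scene" or "top" or "wrist"; returns the picture (480x640x3 uint8, red, green, blue); there is no depth.
- calibration(name): a dict with "fx", "fy", "cx", "cy" (pixels), "R" (3x3) and "t" (3): a world point X has camera coordinates R X + t. Camera axes: x right, y down, z forward; pixel columns grow to the right and rows downward; lengths in mm; the calibration is good to about 2 mm. A picture is of the moment at which its call begins: read the wrist's pose just before it. calibration takes no time and is no camera call; for the wrist camera it gives the pose at the moment of the call.
- close_job(): hands the job in, once; it reports no verdict.
The state is a dict: "time": time; "joints": joint angles; "qd": joint speeds; "joint_efforts": joint torques, N m; "tcp_pos": TCP position; "orientation": TCP orientation; "ft_force": force on the tool from outside, world axes, zero at the start; "ft_torque": the same for the moment, N m; "gripper_width": opening from 0.0 (shut) to 1.0 (fully open).
Only numpy, scipy, OpenCV 4.12 (cv2) and the standard library are available. Lean on these libraries where they do the work, as an engineer would, in place of code of your own. Each camera call takes 0.05 s, during which the arm holds its last target.

## Working session

There is one attempt and no reset: what is moved stays moved. The work goes in short steps, Python scripts to look and compute and a tool call to move; the robot and the scene stay as the last step left them, time stands still between calls to the robot, and variables do not carry over. Pictures are saved under pics/ and viewed, and the job is handed in when it is done.

Besides the shell and the picture viewer there is one more tool, called as name([rows], argument=value, ...), one row to a line, values as JSON. step_arm: Moves the arm, as the interface text tells. Its arguments: {"type":"object","properties":{"plan":{"type":"array","items":{"type":"array"}},"grip_force":{"type":"number"}},"required":["plan"]}

```bash
ls; mkdir -p pics; python3 - <<'E'
from workcell import *
import cv2
for n in ["scene","top","wrist"]:
    c=calibration(n); im=camera(n); cv2.imwrite(f"pics/{n}0.png",im[:,:,::-1]); print(n,c)
print(state())
E
```

```text
pics
scene {'fx': 545.3014746451183, 'fy': 545.3014746451183, 'cx': 318.92485840823264, 'cy': 242.19914676246725, 'R': array([[-0.78955229,  0.6135867 ,  0.01088793],
       [ 0.47812532,  0.62617161, -0.61587767],
       [-0.38471206, -0.48106182, -0.78776656]]), 't': array([ 480.42281045, -150.28608458, 1432.17052116])}
top {'fx': 604.0480400199834, 'fy': 604.0480400199834, 'cx': 321.0056930852535, 'cy': 236.77816917775135, 'R': array([[ 0.01478581, -0.99984323,  0.00974095],
       [-0.99469152, -0.01570041, -0.10169694],
       [ 0.10183393, -0.00818557, -0.99476773]]), 't': array([ -77.09127683,  575.07014226, 1476.61753066])}
wrist {'fx': 379.40770502827024, 'fy': 379.40770502827024, 'cx': 320.0210870208269, 'cy': 237.45857538183927, 'R': array([[ 0.32746509, -0.94486129, -0.00194149],
       [-0.89983544, -0.31248571,  0.30438275],
       [-0.28820617, -0.0979277 , -0.95254783]]), 't': array([-675.17702142,  -39.87919208,  380.57290365])}
{'time': 0.15, 'joints': array([ 1.20911186,  0.46926794, -0.04857019,  1.53338508,  0.02411769,
        1.14099778, -0.08228919]), 'qd': array([ 0.00017362, -0.0034834 , -0.00028793, -0.00306321, -0.00078269,
        0.00069256,  0.000122  ]), 'joint_efforts': array([ 3.07266082e-04, -5.10764122e+01, -4.71331563e-02, -2.37977564e+01,
        1.06355629e-02,  5.42010006e-03,  5.61005962e-06]), 'tcp_pos': array([ 220.36560539, -637.56278397,  230.50907606]), 'orientation': array([-7.19120714e-04,  9.86186719e-01,  1.65635788e-01, -1.57241512e-04]), 'ft_force': array([-0.38756242, -0.10649777,  0.83317674]), 'ft_torque': array([-0.00597349,  0.00889829,  0.04100479]), 'gripper_width': 0.9992496849229581}
```

View pics/scene0.png

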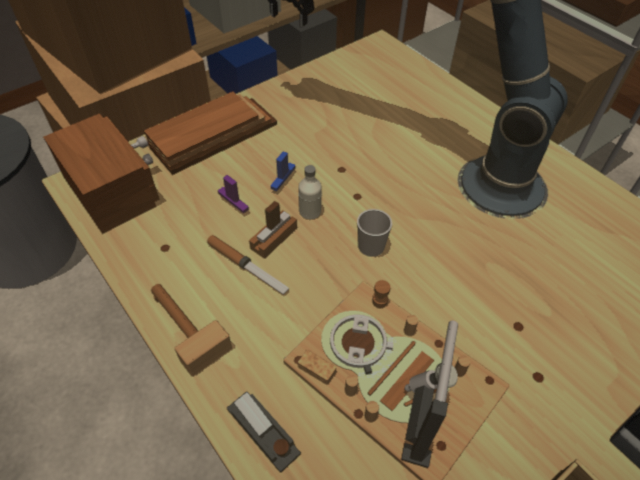

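View pics/top0.png

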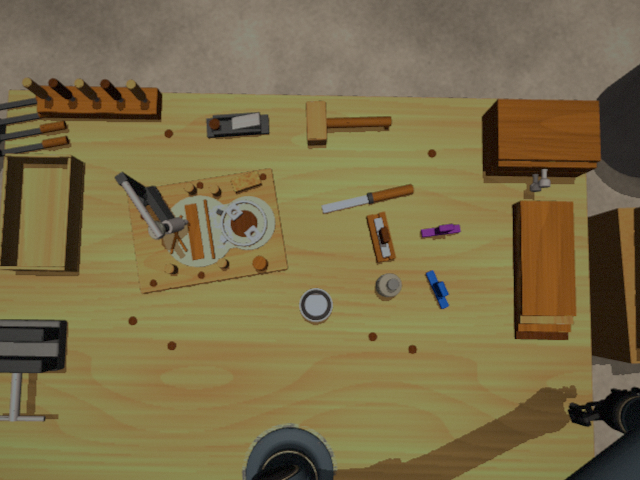

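View pics/wrist0.png

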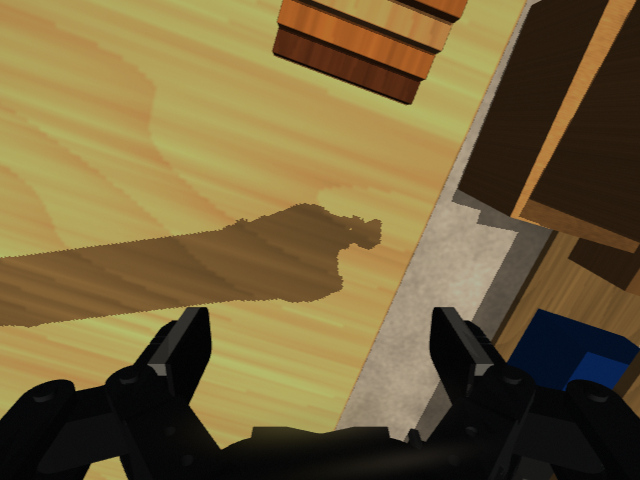

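```bash
cat > h.py <<'E'
from workcell import *
import numpy as np, cv2
def ray(c,u,v):
    d=np.array([(u-c['cx'])/c['fx'],(v-c['cy'])/c['fy'],1.0]); R=np.array(c['R']);t=np.array(c['t'])
    return -R.T@t, R.T@d
def onz(c,u,v,z):
    o,d=ray(c,u,v); return o+d*(z-o[2])/d[2]
def proj(c,X):
    p=np.array(c['R'])@np.array(X,float)+np.array(c['t']); return np.array([c['fx']*p[0]/p[2]+c['cx'],c['fy']*p[1]/p[2]+c['cy']])
def tri(obs):
    A=np.zeros((3,3));b=np.zeros(3)
    for c,u,v in obs:
        o,d=ray(c,u,v);d=d/np.linalg.norm(d);P=np.eye(3)-np.outer(d,d);A+=P;b+=P@o
    X=np.linalg.solve(A,b)
    return X,[np.round(proj(c,X)-[u,v],1) for c,u,v in obs]
def snap(n,name):
    import pickle
    s=state(); c=calibration(n); im=camera(n)
    cv2.imwrite(f"pics/{name}.png",im[:,:,::-1]); pickle.dump((c,s),open(f"pics/{name}.pkl","wb"))
    return c,im,s
def load(name):
    import pickle
    c,s=pickle.load(open(f"pics/{name}.pkl","rb")); return c,cv2.imread(f"pics/{name}.png"),s
E
python3 - <<'E'
from h import *
t=calibration("top")
for n,u,v,z in [("ring",246,222,38),("rest",381,238,34),("handle",385,235,114),("glue",389,286,75),("headrough",174,228,150),("railend",160,235,247),("post",122,178,247),("jar",316,305,90),("spool",260,263,80)]:
    print(n,onz(t,u,v,z).round(0))
im=cv2.imread("pics/top0.png"); cv2.imwrite("pics/topcrop.png",cv2.resize(im[150:320,100:300],None,fx=4,fy=3.5,interpolation=cv2.INTER_CUBIC)[:600])
im=cv2.imread("pics/scene0.png"); cv2.imwrite("pics/scenecrop.png",cv2.resize(im[270:470,280:520],None,fx=3,fy=3,interpolation=cv2.INTER_CUBIC))
E
```

```text
ring [609. 119.  38.]
rest [ 575. -218.   34.]
handle [ 574. -218.  114.]
glue [ 455. -233.   75.]
headrough [579. 270. 150.]
railend [552. 276. 247.]
post [674. 362. 247.]
jar [408. -58.  90.]
spool [506.  77.  80.]
```

View pics/topcrop.png

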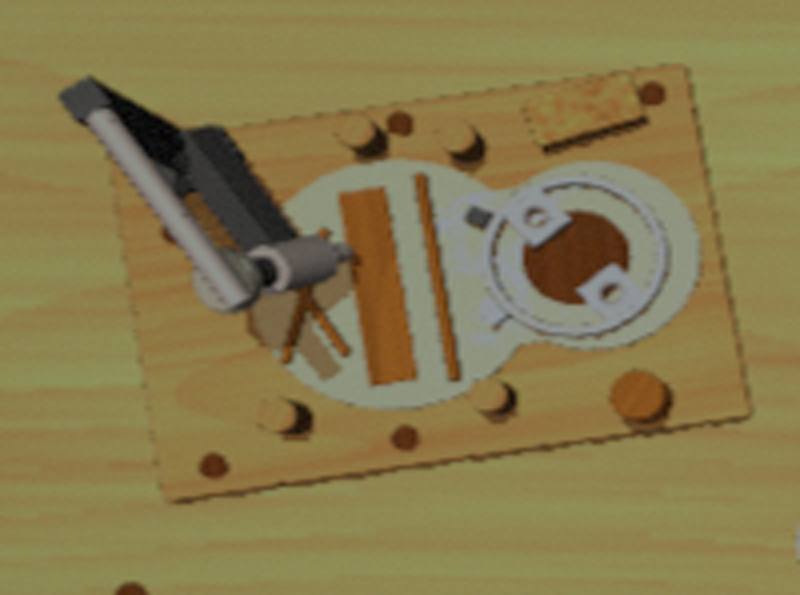

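View pics/scenecrop.png

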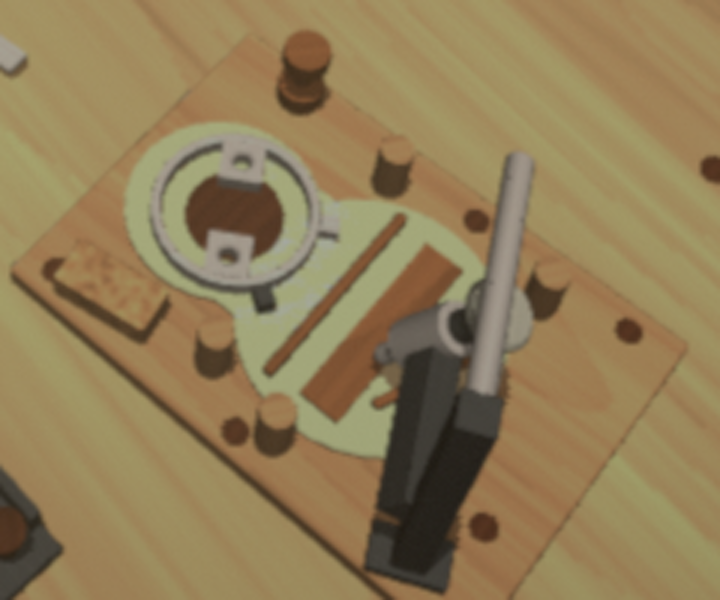

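```bash
python3 - <<'E'
from h import *
from scipy.spatial.transform import Rotation as Ro
t=calibration("top");s=calibration("scene");w=calibration("wrist");st=state()
C=-w['R'].T@w['t']; q=st['orientation']; Rt=Ro.from_quat([q[1],q[2],q[3],q[0]])
print("cam in tool",Rt.inv().apply(C-st['tcp_pos']).round(1),"fwd",Rt.inv().apply(w['R'][2]).round(3), "tool y in world",Rt.apply([0,1,0]).round(3))
f=lambda u,v:(100+u/4,150+v/3.5); g=lambda u,v:(280+u/3,270+v/3)
for n,a,b in [("railend",(243,298),(520,160)),("railpost",(95,108),(485,392)),("ringhole1",(540,217),(230,254)),("hole2",(613,291),(243,160)),("headc?",(222,285),(508,318))]:
    print(n,tri([(t,*f(*a)),(s,*g(*b))]))
E
```

```text
cam in tool [  78.4    1.1 -143. ] fwd [-0.304  0.     0.953] tool y in world [ 0.327 -0.945 -0.001]
railend (array([550.58661897, 275.6992946 , 248.83193299]), [array([-0.9,  0.6]), array([-1.4, -0.2])])
railpost (array([664.36152456, 357.25674411, 257.33239551]), [array([-1. ,  0.7]), array([-1.8, -0.3])])
ringhole1 (array([632.60013269, 149.04871025,  34.22866776]), [array([-0.8,  0.7]), array([-1.3, -0.2])])
hole2 (array([580.29121874, 101.59900503,  37.13266827]), [array([-0.7,  0.6]), array([-1.1, -0.2])])
headc? (array([570.11130505, 315.44647877, 141.41229947]), [array([-0.6,  0.4]), array([-1. , -0.2])])
```

step_arm([
  [[0.02,0.045,0.01],0,0],
  [[0.04,0.09,0.02],0,0],
  [[0.06,0.13,0.03],0,0],
  [[0.08,0.17,0.03],0,0],
  [[0.11,0.21,0.03],0,0],
  [[0.14,0.25,0.03],0,0],
  [[0.17,0.29,0.03],0,0],
  [[0.2,0.33,0.03],0,0],
  [[0.235,0.365,0.03],0,0],
  [[0.27,0.4,0.03],0,0],
])

```text
time: 1.15
tcp_pos: [491.3, -236.4, 261.4]
orientation: [0.0, 0.986, 0.166, 0.0]
ft_force: [0.5, -1.3, 0.4]
gripper_width: 1.002
```

step_arm([
  [[0.04,0.01,0],0,0],
  [[0.08,0.02,0],0,0],
  [[0.08,0.02,0],0,0],
])

```text
time: 1.45
tcp_pos: [575.0, -214.1, 260.4]
orientation: [-0.001, 0.986, 0.169, 0.001]
ft_force: [0.1, -0.8, 0.6]
gripper_width: 0.997
```

```bash
python3 - <<'E'
from h import *
c,im,s=snap("wrist","w1"); print(s['tcp_pos'],s['time'],s['joints'].round(2))
E
```

```text
[ 574.95618752 -214.05937926  260.43485753] 1.45 [ 0.52  0.36 -0.31  1.64  0.12  1.16 -1.05]
```

View pics/w1.png

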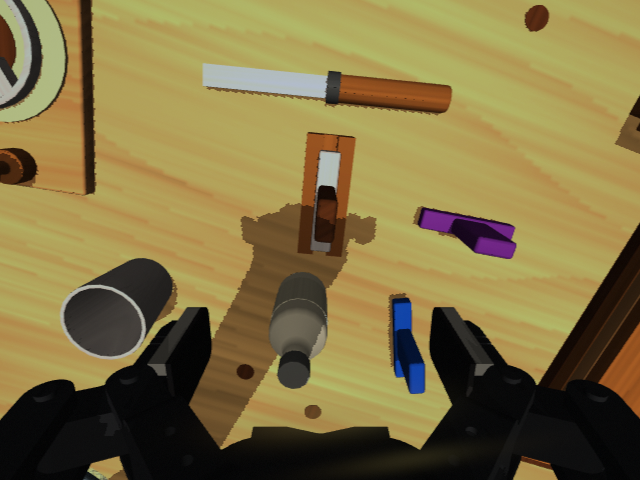

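```bash
python3 - <<'E'
from h import *
c,im,s=load("w1")
cv2.imwrite("pics/w1c.png",cv2.resize(im[120:270,230:430],None,fx=4,fy=4,interpolation=cv2.INTER_CUBIC))
E
```

```text
(no output)
```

View pics/w1c.png

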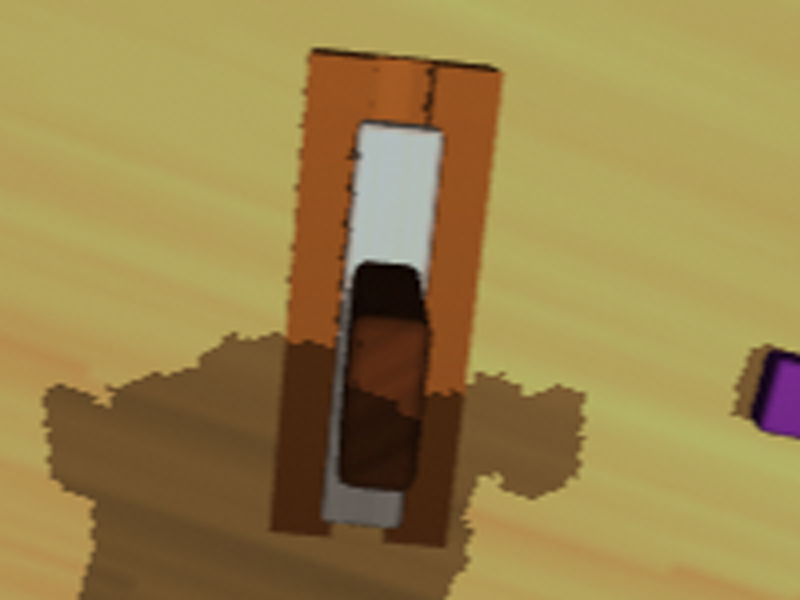

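step_arm([
  [[0.03,-0.04,-0.015],0,0],
  [[0.03,-0.05,-0.03],0,0],
  [[0.03,-0.05,-0.03],0,0],
])

```text
time: 1.8
tcp_pos: [597.3, -271.3, 227.9]
orientation: [-0.001, 0.987, 0.163, -0.003]
ft_force: [-1.6, 0.2, -0.5]
gripper_width: 1.006
```

```bash
python3 - <<'E'
from h import *
c,im,s=snap("wrist","w2"); print(s['tcp_pos'],s['time'],s['joints'].round(2)); im=im[:,:,::-1]
p=proj(c,[575,-218,60]).astype(int);print(p)
x,y=p[0]-100,p[1]-75
cv2.imwrite("pics/w2c.png",cv2.resize(im[y:y+150,x:x+200],None,fx=4,fy=4,interpolation=cv2.INTER_CUBIC)); print(x,y)
E
```

```text
[ 597.27761577 -271.34496112  227.89058699] 1.8 [ 0.56  0.46 -0.28  1.57  0.14  1.14 -1.  ]
[251 217]
151 142
```

View pics/w2c.png

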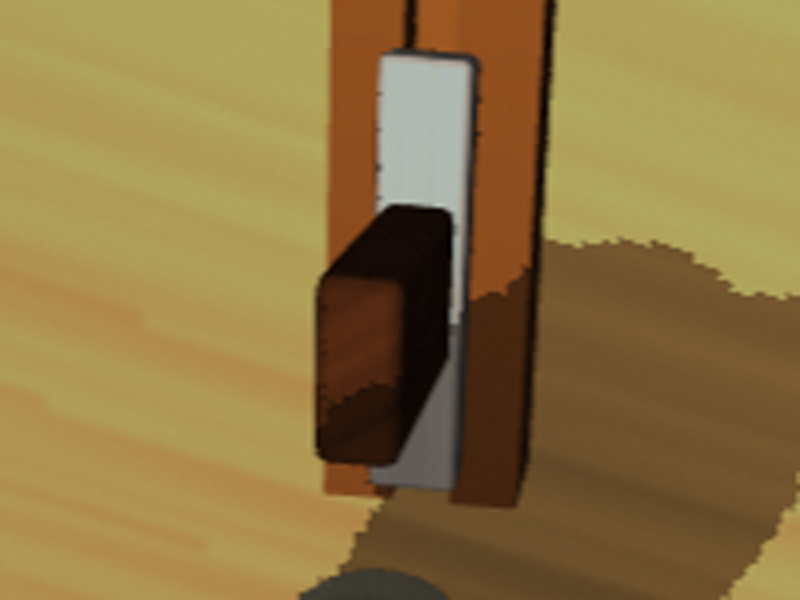

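```bash
python3 - <<'E'
from h import *
c1,_,_=load("w1");c2,_,_=load("w2")
f1=lambda u,v:(230+(u+.5)/4-.5,120+(v+.5)/4-.5); f2=lambda u,v:(151+(u+.5)/4-.5,142+(v+.5)/4-.5)
H1=[(357,320),(427,322),(413,488),(340,484)];H2=[(319,279),(403,283),(398,464),(318,457)]
B1=[(358,124),(441,128),(402,527),(323,523)];B2=[(381,55),(476,60),(460,490),(371,485)]
for n,P,Q in (("handle",H1,H2),("bar",B1,B2),("rest",[(445,545),(271,530)],[(518,506),(323,492)])):
    X=[]
    for a,b in zip(P,Q):
        x,r=tri([(c1,*f1(*a)),(c2,*f2(*b))]); X.append(x); print(n,x.round(1),r)
    X=np.array(X);print(X.mean(0).round(1))
# plane casts, w1
for n,P,z in (("handle",H1,114),("bar",B1,48),("rest",[(311,50),(500,68),(445,545),(271,530)],34)):
  for c,f,PP in ((c1,f1,P),)+(((c2,f2,H2 if n=="handle" else B2),) if n!="rest" else ()):
    X=np.array([onz(c,*f(*a),z) for a in PP]); d=(X[0]+X[1]-X[2]-X[3])[:2]
    print(n,X.mean(0).round(1),"ang",np.degrees(np.arctan2(d[1],d[0])).round(2),"len",np.linalg.norm(d)/2, "w",np.linalg.norm(X[0]-X[1]).round(1))
E
```

```text
handle [ 591.1 -208.3  113.5] [array([-0. , -0.1]), array([0. , 0.1])]
handle [ 594.3 -221.8  109.7] [array([0.1, 0.3]), array([-0.1, -0.4])]
handle [ 562.2 -230.5  113.1] [array([0. , 0.1]), array([-0. , -0.1])]
handle [ 557.8 -216.3  111.5] [array([-0.1, -0.2]), array([0.1, 0.3])]
[ 576.3 -219.2  111.9]
bar [ 620.7 -197.7   43.9] [array([0. , 0.2]), array([-0. , -0.2])]
bar [ 625.8 -216.6   39.9] [array([0. , 0.4]), array([-0.1, -0.4])]
bar [ 530.8 -241.3   43.6] [array([0. , 0.2]), array([-0. , -0.2])]
bar [ 526.4 -221.7   46.5] [array([-0. , -0.1]), array([0. , 0.1])]
[ 575.9 -219.3   43.4]
rest [ 525.5 -255.5   30.2] [array([0. , 0.1]), array([-0. , -0.1])]
rest [ 516.8 -210.7   37.2] [array([-0., -0.]), array([0., 0.])]
[ 521.2 -233.1   33.7]
handle [ 576.9 -219.   114. ] ang 14.56 len 33.819299238643936 w 13.6
handle [ 577.1 -219.4  114. ] ang 14.16 len 33.519425911852686 w 14.6
bar [ 576.7 -218.9   48. ] ang 14.51 len 97.4100959385791 w 19.1
bar [ 576.9 -219.8   48. ] ang 14.12 len 96.99604835968724 w 19.8
rest [ 579.6 -218.1   34. ] ang 14.12 len 120.24649893322825 w 44.7
```

step_arm([
  [[-0.0236,0.0487,0],-0.0855,0],
  [[-0.0236,0.0487,-0.03],-0.0855,0],
  [[-0.0236,0.0487,-0.06],-0.0855,0],
  [[-0.0236,0.0487,-0.06],-0.0855,0],
  [[-0.0236,0.0487,-0.06],-0.0855,0],
])

```text
time: 2.35
tcp_pos: [576.8, -218.8, 172.6]
orientation: [0.0, 0.992, 0.124, 0.0]
ft_force: [0.4, 0.4, 0.3]
gripper_width: 1.001
```

```bash
python3 - <<'E'
from h import *
c,im,s=snap("wrist","w3"); print(s['tcp_pos'],s['time'],s['orientation'],s['qd'].round(3))
E
```

```text
[ 576.84141429 -218.80848345  172.56691931] 2.35 [7.84405664e-05 9.92343051e-01 1.23511787e-01 3.18936349e-04] [ 0.004 -0.012  0.    -0.039  0.002 -0.006 -0.001]
```

View pics/w3.png

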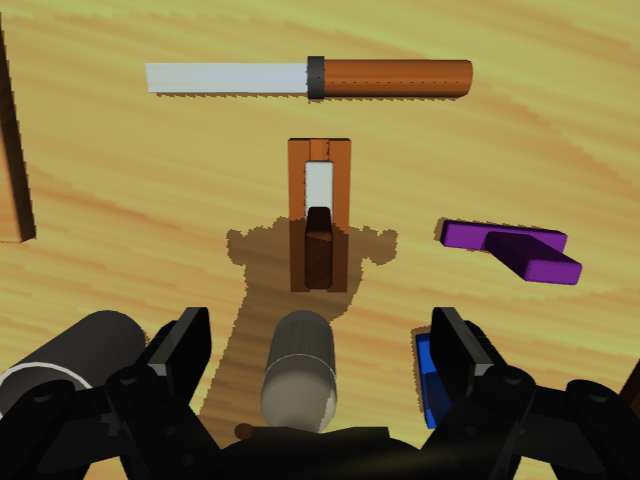

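```bash
python3 - <<'E'
from h import *
c,_,s=load("w1")
for p,z in (((402,300),7),((418,390),80),((408,360),80),((422,215),7),((480,250),80)): print(p,onz(c,*p,z).round(0))
a=np.radians(-75.8)
for r in (-57,57): print((577+r*np.cos(a)).round(),(-219.3+r*np.sin(a)).round())
E
```

```text
(402, 300) [ 491. -345.    7.]
(418, 390) [ 431. -372.   80.]
(408, 360) [ 461. -348.   80.]
(422, 215) [ 591. -325.    7.]
(480, 250) [ 589. -363.   80.]
563.0 -164.0
591.0 -275.0
```

step_arm([
  [[0,-0.0005,-0.04],0,0],
  [[0,-0.0005,-0.08],0,0],
  [[0,-0.0005,-0.099],0,0],
  [[0,-0.0005,-0.099],0,0],
  [[0,-0.0005,-0.099],0,255],
  [[0,-0.0005,-0.099],0,255],
  [[0,-0.0005,-0.099],0,255],
  [[0,-0.0005,-0.099],0,255],
  [[0,-0.0005,-0.099],0,255],
  [[0,-0.0005,-0.099],0,255],
], grip_force=80)

```text
time: 3.4
tcp_pos: [577.5, -219.9, 73.2]
orientation: [0.0, 0.992, 0.123, 0.001]
ft_force: [-2.2, 1.0, 3.4]
gripper_width: 0.176
```

step_arm([
  [[0,0,0],0,255],
  [[0,0,0],0,255],
  [[0,0,0.02],0,255],
  [[0,0,0.06],0,255],
  [[0,0,0.1],0,255],
  [[0,0,0.1],0,255],
  [[0,0,0.1],0,255],
])

```text
time: 4.1
tcp_pos: [576.5, -219.7, 172.0]
orientation: [0.0, 0.992, 0.123, -0.0]
ft_force: [-0.1, 0.9, -4.5]
gripper_width: 0.18
```

```bash
python3 - <<'E'
from h import *
c,im,s=snap("wrist","w4"); print(s)
E
```

```text
{'time': 4.1, 'joints': array([ 0.50234027,  0.44633462, -0.27826924,  1.72928957,  0.14287973,
        0.98620022, -1.15268815]), 'qd': array([-0.00025163,  0.03325476,  0.00683469,  0.04270637,  0.00146142,
        0.00622144, -0.0003383 ]), 'joint_efforts': array([-7.99897802e-02, -5.13718307e+01, -3.00600506e+00, -2.45355123e+01,
        7.46175880e-03, -1.16120644e-01,  3.44878579e-03]), 'tcp_pos': array([ 576.45367501, -219.69896247,  171.99575642]), 'orientation': array([ 4.51781325e-06,  9.92368102e-01,  1.23310573e-01, -2.27556408e-04]), 'ft_force': array([-0.06552434,  0.86554588, -4.45103349]), 'ft_torque': array([-0.01049281,  0.10502187, -0.04264118]), 'gripper_width': 0.18007284482018351}
```

View pics/w4.png

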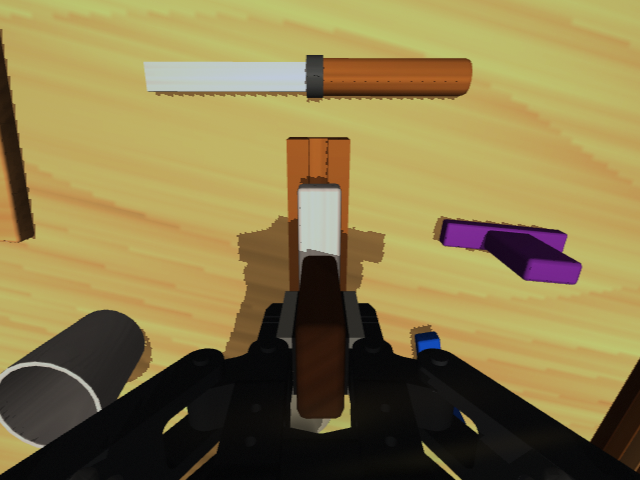

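step_arm([
  [[-0.01,0.04,0.02],0.05,255],
  [[-0.02,0.08,0.028],0.1,255],
  [[-0.03,0.12,0.028],0.18,255],
  [[-0.045,0.16,0.028],0.26,255],
  [[-0.06,0.2,0.028],0.34,255],
  [[-0.068,0.24,0.028],0.42,255],
  [[-0.068,0.258,0.028],0.489,255],
  [[-0.068,0.258,0.028],0.489,255],
  [[-0.068,0.258,0.028],0.489,255],
])

```text
time: 5.05
tcp_pos: [508.4, 37.2, 198.9]
orientation: [-0.0, 0.933, 0.36, -0.001]
ft_force: [0.2, -0.2, -3.9]
gripper_width: 0.178
```

```bash
python3 - <<'E'
from h import *
c,im,s=snap("wrist","w5"); print(s['tcp_pos'],s['time'],s['orientation'],s['qd'].round(3),s['joints'].round(2))
c4,_,s4=load("w4")
print(onz(c4,299,186,146.8),onz(c4,341,186,146.8),s4['tcp_pos'])
E
```

```text
[508.3811689   37.21794374 198.87146365] 5.05 [-7.67831288e-05  9.33117846e-01  3.59567605e-01 -1.48917562e-03] [ 0.02  -0.004  0.026 -0.008 -0.001  0.003 -0.001] [ 0.26  0.28 -0.49  1.93  0.16  0.97 -1.14]
[ 621.74826514 -199.7337643   146.8       ] [ 626.34715827 -217.89251285  146.8       ] [ 576.45367501 -219.69896247  171.99575642]
```

View pics/w5.png

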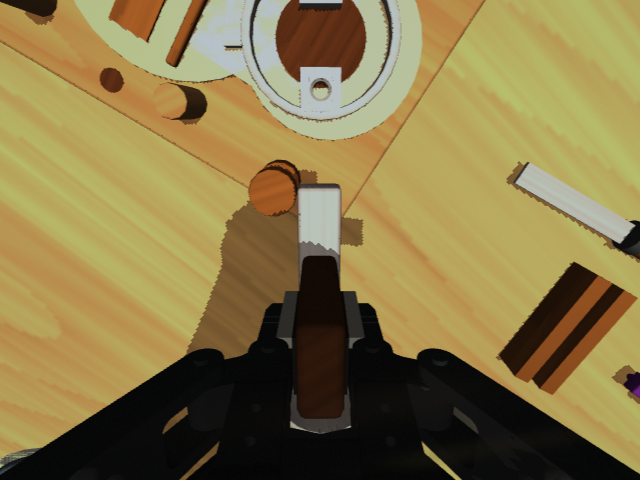

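step_arm([
  [[0.025,0.022,0],0,255],
  [[0.05,0.044,0],0,255],
  [[0.05,0.044,0],0,255],
  [[0.05,0.044,0],0,255],
])

```text
time: 5.5
tcp_pos: [559.1, 80.8, 199.2]
orientation: [-0.0, 0.933, 0.359, -0.001]
ft_force: [-0.8, 0.3, -3.4]
gripper_width: 0.183
```

```bash
python3 - <<'E'
from h import *
c,im,s=snap("wrist","w6"); print(s['tcp_pos'],s['time'],s['orientation'],s['qd'].round(3),s['joints'].round(2))
E
```

```text
[559.08056433  80.76153736 199.24001973] 5.5 [-3.24070520e-06  9.33342131e-01  3.58986346e-01 -1.12649524e-03] [ 0.014 -0.021  0.009  0.029  0.002  0.004  0.   ] [ 0.17  0.37 -0.49  1.81  0.2   1.01 -1.24]
```

View pics/w6.png

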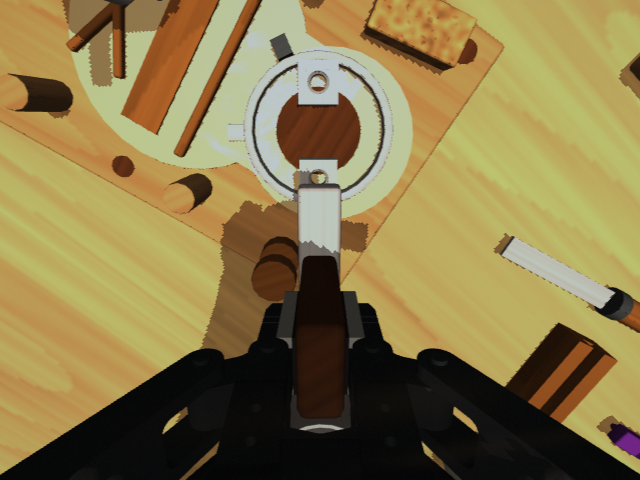

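```bash
python3 - <<'E'
from h import *
c,im,s=load("w6");c5,i5,s5=load("w5")
a=cv2.resize(im[30:200,220:420],None,fx=4,fy=3.5,interpolation=cv2.INTER_CUBIC)
a=cv2.resize(im[30:200,220:420],None,fx=3.5,fy=3.5,interpolation=cv2.INTER_CUBIC); cv2.imwrite("pics/w6c.png",a)
b=cv2.resize(i5[0:120,260:380],None,fx=5,fy=5,interpolation=cv2.INTER_CUBIC); cv2.imwrite("pics/w5c.png",b)
E
```

```text
(no output)
```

View pics/w6c.png

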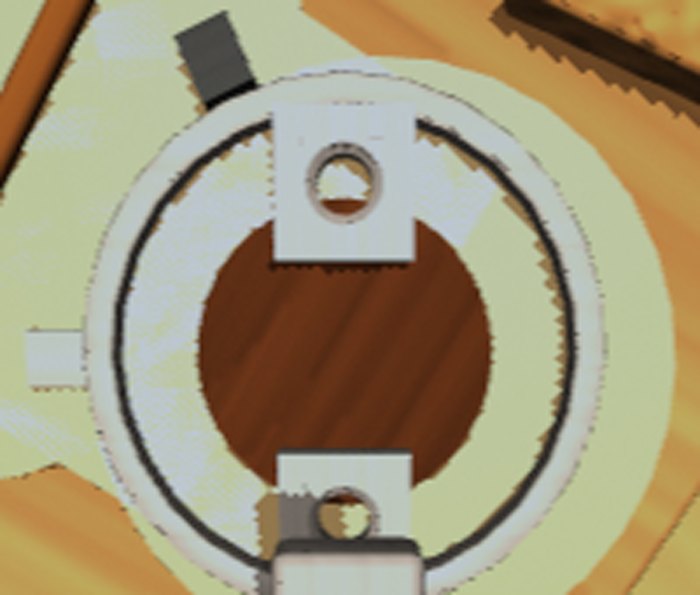

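View pics/w5c.png

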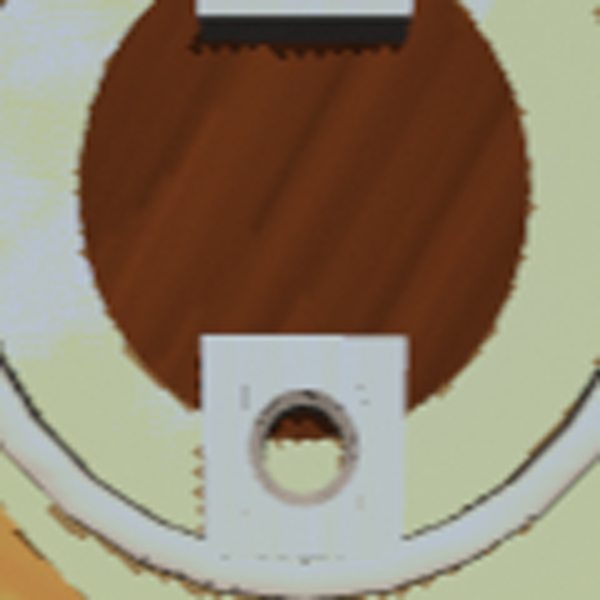

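```bash
python3 - <<'E'
from h import *
c,im,s=load("w6");c5,i5,s5=load("w5")
f=lambda u,v:(220+(u+.5)/3.5-.5,30+(v+.5)/3.5-.5); g=lambda u,v:(260+(u+.5)/5-.5,(v+.5)/5-.5)
near6=f(344,524);far6=f(344,182);near5=g(304,448)
print(tri([(c,*near6),(c5,*near5)]))
F=onz(c,*far6,38);N=onz(c,*near6,38);N5=onz(c5,*near5,38)
print(F,N,N5)
for n in (N,N5):
    d=(F-n)[:2];m=(F+n)/2; print("ctr",m.round(1),"dist",np.linalg.norm(d),"ang",np.degrees(np.arctan2(d[1],d[0])), "F-based ctr", (F[:2]-36*d/np.linalg.norm(d)).round(1))
m=(F+N5)/2
print("N5 rel36",)
for nm,p,z in (("tabmid",(57,358),31),("tab up",(57,331),38),("lugnear",(240,95),38),("lug lowl",(205,105),38),("lug upl",(177,38),38),("lug ur",(227,14),38),("lug lr",(255,85),38)):
    X=onz(c,*f(*p),z); v=X-m; print(nm,X.round(1),np.degrees(np.arctan2(v[1],v[0])).round(1),np.hypot(v[0],v[1]).round(1))
# tool pointing angle
for st in (s,s5):
    q=st['orientation'];print(np.degrees(2*np.arctan2(q[2],q[1])))
L=onz(c,*f(84,345),31);Rr=onz(c,*f(605,345),31);print((L+Rr)/2,np.linalg.norm(L-Rr))
E
```

```text
(array([580.78815781, 101.12585679,  40.49333213]), [array([0., 0.]), array([-0., -0.])])
[634.51213824 149.57766332  38.        ] [580.47059285 100.88030683  38.        ] [580.90948507 101.21664518  38.        ]
ctr [607.5 125.2  38. ] dist 72.74559200904999 ang 42.02231831676658 F-based ctr [607.8 125.5]
ctr [607.7 125.4  38. ] dist 72.19440768997993 ang 42.05719274484758 F-based ctr [607.8 125.5]
N5 rel36
tabmid [564.  173.4  31. ] 132.3 64.9
tab up [569.7 176.   38. ] 126.9 63.3
lugnear [632.5 176.9  38. ] 64.3 57.2
lug lowl [626.1 181.1  38. ] 71.7 58.7
lug upl [631.9 193.5  38. ] 70.5 72.3
lug ur [642.2 188.8  38. ] 61.5 72.1
lug lr [636.  175.9  38. ] 60.7 57.9
42.0759422470268
42.14733613069784
[609.65768293 127.09932854  31.        ] 117.3336839677309
```

step_arm([
  [[0.025,0.022,0],0,255],
  [[0.0487,0.0432,-0.02],0,255],
  [[0.0487,0.0432,-0.06],0,255],
  [[0.0487,0.0432,-0.1],0,255],
  [[0.0487,0.0432,-0.1],0,255],
  [[0.0487,0.0432,-0.1],0,255],
  [[0.0487,0.0432,-0.1],0,255],
])

```text
time: 6.25
tcp_pos: [609.3, 125.2, 102.9]
orientation: [0.0, 0.933, 0.359, 0.002]
ft_force: [0.5, -0.4, -2.3]
gripper_width: 0.179
```

```bash
python3 - <<'E'
from h import *
c,im,s=snap("wrist","w7"); print(s['tcp_pos'],s['time'],s['orientation'],s['qd'].round(3),s['joints'].round(2),s['ft_force'])
c,im,s=snap("scene","s7"); im=im[:,:,::-1]
cv2.imwrite("pics/s7c.png",cv2.resize(im[270:420,280:480],None,fx=4,fy=4,interpolation=cv2.INTER_CUBIC))
E
```

```text
[609.30389062 125.22983946 102.8564417 ] 6.25 [4.19672917e-04 9.33205957e-01 3.59335432e-01 2.12426842e-03] [-0.004 -0.013 -0.006 -0.008  0.001 -0.003 -0.001] [ 0.06  0.56 -0.45  1.77  0.3   0.88 -1.37] [ 0.5277352  -0.38316282 -2.26657067]
```

View pics/w7.png

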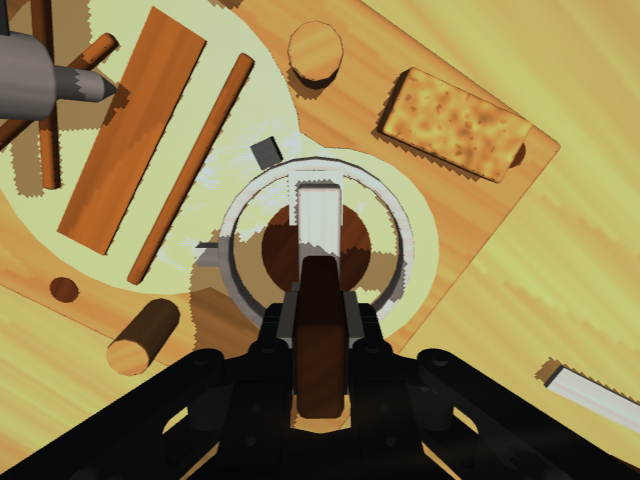

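View pics/s7c.png

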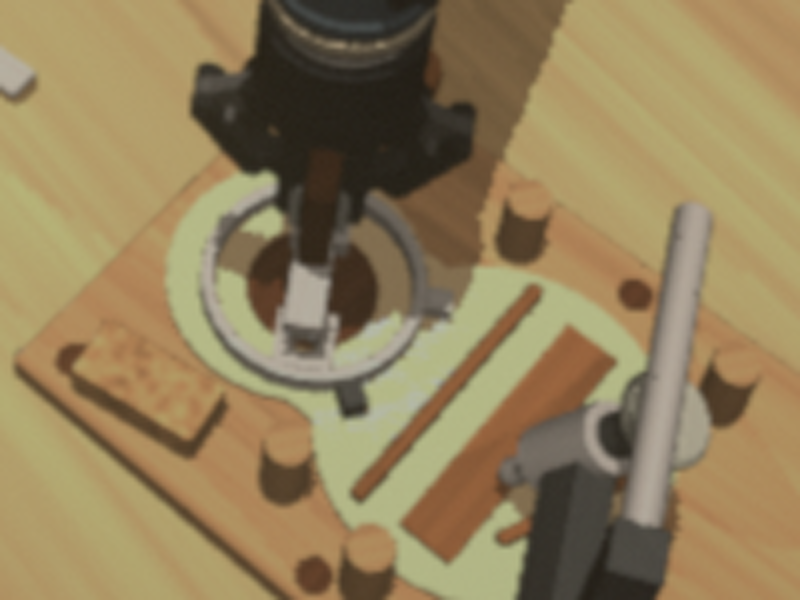

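step_arm([
  [[0,0,0],0,255],
  [[0,0,0],0,255],
  [[0,0,0],0,255],
  [[0,0,0],0,255],
])

```text
time: 6.75
tcp_pos: [607.7, 125.4, 100.5]
orientation: [0.0, 0.933, 0.36, 0.0]
ft_force: [-1.3, 0.3, -3.6]
gripper_width: 0.179
```

```bash
python3 - <<'E'
from h import *
c,im,s=snap("wrist","w8"); print(s['tcp_pos'],s['time'],s['orientation'],s['qd'].round(3)); im=im[:,:,::-1]
cv2.imwrite("pics/w8c.png",cv2.resize(im[130:280,220:420],None,fx=4,fy=4,interpolation=cv2.INTER_CUBIC))
E
```

```text
[607.68483049 125.44953922 100.50154627] 6.75 [7.11495805e-05 9.32989184e-01 3.59904377e-01 1.31147621e-04] [-0.001  0.004  0.001  0.    -0.002 -0.001 -0.001]
```

View pics/w8c.png

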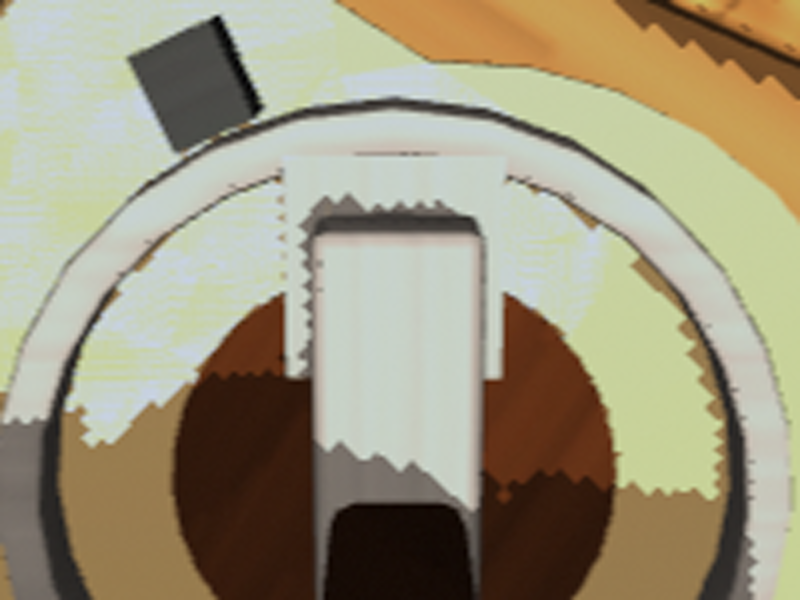

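step_arm([
  [[0,0,-0.006],0,255],
  [[0,0,-0.012],0,255],
  [[0,0,-0.016],0,255],
  [[0,0,-0.02],0,255],
  [[0,0,-0.024],0,255],
  [[0,0,-0.024],0,255],
  [[0,0,-0.024],0,255],
  [[0,0,-0.024],0,255],
])

```text
time: 7.6
tcp_pos: [607.6, 125.5, 77.2]
orientation: [0.0, 0.933, 0.36, -0.0]
ft_force: [-3.1, -1.4, 6.0]
gripper_width: 0.176
```

```bash
python3 - <<'E'
from h import *
c,im,s=snap("wrist","w9"); print(s['tcp_pos'],s['time'],s['orientation'],s['qd'].round(3),s['ft_force'],s['ft_torque']); im=im[:,:,::-1]
cv2.imwrite("pics/w9c.png",cv2.resize(im[130:280,220:420],None,fx=4,fy=4,interpolation=cv2.INTER_CUBIC))
E
```

```text
[607.60662962 125.47838792  77.16821325] 7.6 [ 2.19527313e-04  9.32994415e-01  3.59890780e-01 -3.63904980e-06] [-0.    -0.    -0.001  0.     0.001 -0.001 -0.003] [-3.06557847 -1.43814111  5.99249122] [-0.23415784  0.73441798  0.01689241]
```

View pics/w9c.png

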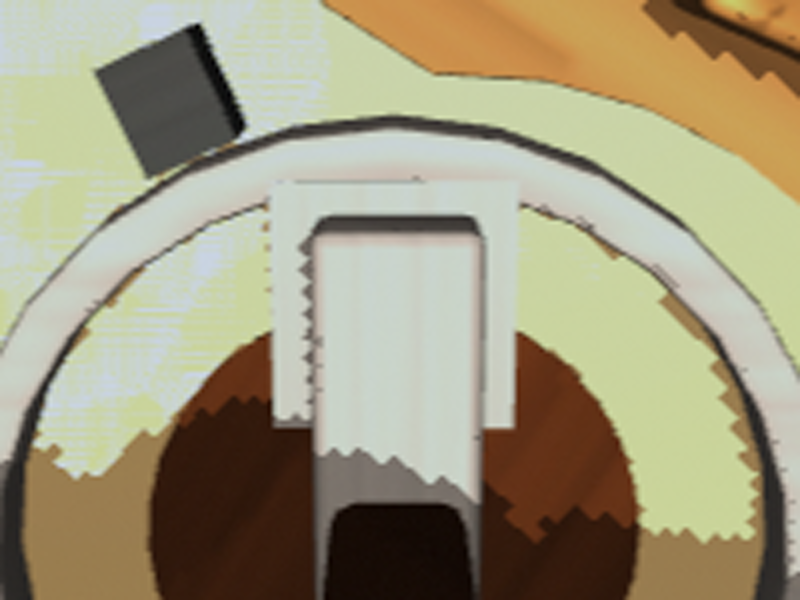

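step_arm([
  [[0,0,0.0003],-0.08,255],
  [[0,0,0.0003],-0.17,255],
  [[0,0,0.0003],-0.26,255],
  [[0,0,0.0003],-0.35,255],
  [[0,0,0.0003],-0.44,255],
  [[0,0,0.0003],-0.53,255],
  [[0,0,0.0003],-0.62,255],
  [[0,0,0.0003],-0.71,255],
  [[0,0,0.0003],-0.8,255],
  [[0,0,0.0003],-0.8,255],
])

```text
time: 8.65
tcp_pos: [607.7, 125.6, 77.2]
orientation: [0.0, 0.999, -0.032, 0.0]
ft_force: [-2.6, -0.7, 4.9]
gripper_width: 0.178
```

```bash
python3 - <<'E'
from h import *
c,im,s=snap("wrist","w10"); print(s['tcp_pos'],s['time'],s['orientation'],s['joints'].round(2),s['ft_force'],s['ft_torque']); im=im[:,:,::-1]
cv2.imwrite("pics/w10.png",im)
E
```

```text
[607.72597012 125.63863176  77.16307698] 8.65 [ 2.35852473e-04  9.99498630e-01 -3.16602239e-02  2.50748142e-04] [-0.1   0.56 -0.24  1.79  0.18  0.81 -2.06] [-2.60031076 -0.66000338  4.8595452 ] [-0.28583157  0.54923618 -0.16715982]
```

View pics/w10.png

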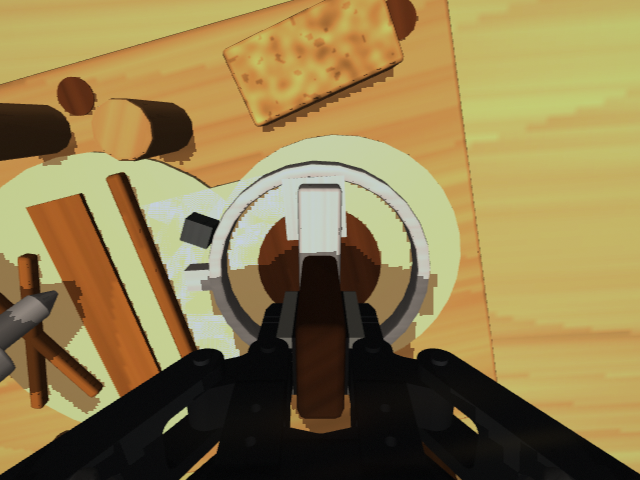

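step_arm([
  [[0,0,0],-0.05,255],
  [[0,0,0],-0.1,255],
  [[0,0,0],-0.14,255],
  [[0,0,0],-0.17,255],
  [[0,0,0],-0.2,255],
  [[0,0,0],-0.2,255],
])

```text
time: 9.3
tcp_pos: [607.7, 125.5, 77.1]
orientation: [0.0, 0.991, -0.13, 0.0]
ft_force: [-3.0, -1.2, 5.6]
gripper_width: 0.178
```

```bash
python3 - <<'E'
from h import *
c,im,s=snap("wrist","w11"); print(s['tcp_pos'],s['time'],s['orientation'],s['joints'].round(2),s['ft_force'],s['ft_torque']); im=im[:,:,::-1]
q=s['orientation'];print(np.degrees(2*np.arctan2(q[2],q[1])))
cv2.imwrite("pics/w11c.png",cv2.resize(im[130:330,170:450],None,fx=2.8,fy=2.8,interpolation=cv2.INTER_CUBIC))
E
```

```text
[607.69193119 125.48070954  77.14429464] 9.3 [ 1.62168528e-04  9.91459477e-01 -1.30414991e-01  9.68140562e-05] [-0.13  0.55 -0.19  1.8   0.14  0.8  -2.22] [-3.04391004 -1.16550852  5.6319792 ] [-0.31850604  0.60145344  0.01359944]
-14.987147722486602
```

View pics/w11c.png

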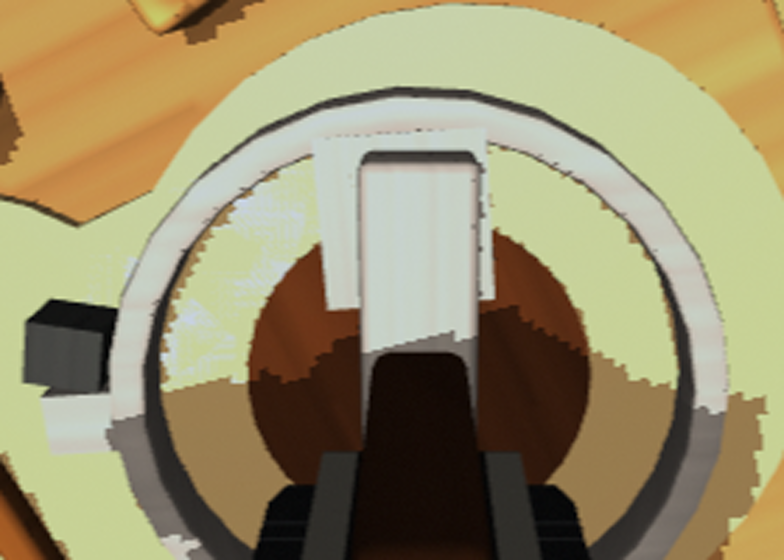

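step_arm([
  [[0,0,0],-0.02,255],
  [[0,0,0],-0.04,255],
  [[0,0,0],-0.05,255],
  [[0,0,0],-0.05,255],
])

```text
time: 9.75
tcp_pos: [607.7, 125.5, 77.2]
orientation: [0.001, 0.988, -0.153, 0.0]
ft_force: [-2.5, -1.1, 5.7]
gripper_width: 0.179
```

```bash
python3 - <<'E'
from h import *
c,im,s=snap("wrist","w12"); print(s['tcp_pos'],s['time'],s['orientation'],s['joints'].round(2),s['ft_force'],s['ft_torque']); im=im[:,:,::-1]
q=s['orientation'];print(np.degrees(2*np.arctan2(q[2],q[1])))
cv2.imwrite("pics/w12c.png",cv2.resize(im[130:330,170:450],None,fx=2.8,fy=2.8,interpolation=cv2.INTER_CUBIC))
E
```

```text
[607.66805655 125.5222031   77.17380471] 9.75 [ 6.63094190e-04  9.88292509e-01 -1.52569231e-01  3.26443010e-04] [-0.14  0.55 -0.18  1.8   0.13  0.8  -2.26] [-2.48908009 -1.12439062  5.72514663] [-0.39698445  0.79004387  1.19499109]
-17.55169826626539
```

View pics/w12c.png

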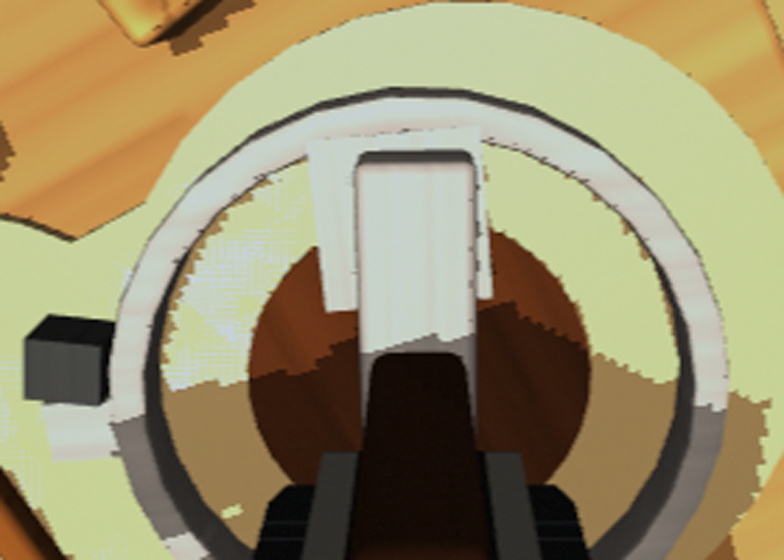

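step_arm([
  [[0,0,0.0005],0.04,255],
  [[0,0,0.0005],0.07,255],
  [[0,0,0.0005],0.07,255],
  [[0,0,0.01],0.07,255],
  [[0,0,0.02],0.07,255],
  [[0,0,0.05],0.07,255],
  [[0,0,0.09],0.07,255],
  [[0,0,0.12],0.07,255],
  [[0,0,0.12],0.07,255],
])

```text
time: 10.7
tcp_pos: [610.9, 126.6, 202.5]
orientation: [-0.002, 0.993, -0.122, 0.005]
ft_force: [1.4, -0.0, -2.0]
gripper_width: 0.178
```

```bash
python3 - <<'E'
from h import *
c,im,s=snap("wrist","w13"); print(s['tcp_pos'],s['time'],s['orientation'],s['joints'].round(2),s['ft_force'],s['ft_torque'])
E
```

```text
[610.90904751 126.58547408 202.47971792] 10.7 [-0.00207123  0.99256745 -0.12156302  0.0052922 ] [-0.11  0.42 -0.21  1.69  0.1   1.03 -2.17] [ 1.36698114 -0.03821001 -2.04257293] [ 0.09739115 -0.05628964  0.00561321]
```

View pics/w13.png

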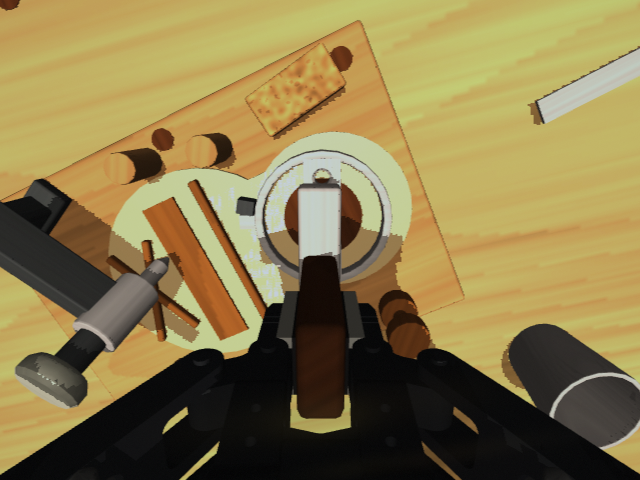

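step_arm([
  [[0,-0.03,0],0.1,255],
  [[-0.005,-0.07,0],0.15,255],
  [[-0.01,-0.12,0],0.25,255],
  [[-0.015,-0.17,0],0.35,255],
  [[-0.02,-0.22,0],0.45,255],
  [[-0.025,-0.27,0],0.489,255],
  [[-0.0295,-0.31,0],0.489,255],
  [[-0.0295,-0.345,-0.02],0.489,255],
  [[-0.0295,-0.345,-0.05],0.489,255],
  [[-0.0295,-0.345,-0.07],0.489,255],
])

```text
time: 11.75
tcp_pos: [575.2, -221.2, 122.6]
orientation: [-0.001, 0.993, 0.12, -0.003]
ft_force: [0.5, 1.1, -3.9]
gripper_width: 0.177
```

step_arm([
  [[0,0,0],0,255],
  [[0,0,0],0,255],
  [[0,0,0],0,255],
  [[0,0,0],0,255],
])

```text
time: 12.15
tcp_pos: [579.1, -219.5, 128.0]
orientation: [0.001, 0.992, 0.123, 0.001]
ft_force: [0.3, -0.3, -3.7]
gripper_width: 0.179
```

```bash
python3 - <<'E'
from h import *
c,im,s=load("w13")
F=onz(c,323,175.5,38); print(F, np.degrees(np.arctan2(F[1]-125.4,F[0]-607.7)), np.hypot(F[1]-125.4,F[0]-607.7))
c,im,s=snap("wrist","w14"); print(s['tcp_pos'],s['time'],s['orientation'],s['joints'].round(2),s['ft_force'],s['ft_torque']); im=im[:,:,::-1]
q=s['orientation'];print(np.degrees(2*np.arctan2(q[2],q[1])))
cv2.imwrite("pics/w14c.png",cv2.resize(im[100:320,220:420],None,fx=2.7,fy=2.7,interpolation=cv2.INTER_CUBIC))
E
```

```text
[644.20387485 116.04113634  38.        ] -14.379768287537525 37.684495589629876
[ 579.07297933 -219.4865378   127.96360055] 12.15 [5.59600576e-04 9.92453453e-01 1.22615532e-01 1.12351097e-03] [ 0.45  0.49 -0.21  1.77  0.12  0.89 -1.14] [ 0.26425451 -0.25082872 -3.66924848] [-0.02094629 -0.04266123  0.00891555]
14.086164199134915
```

View pics/w14c.png

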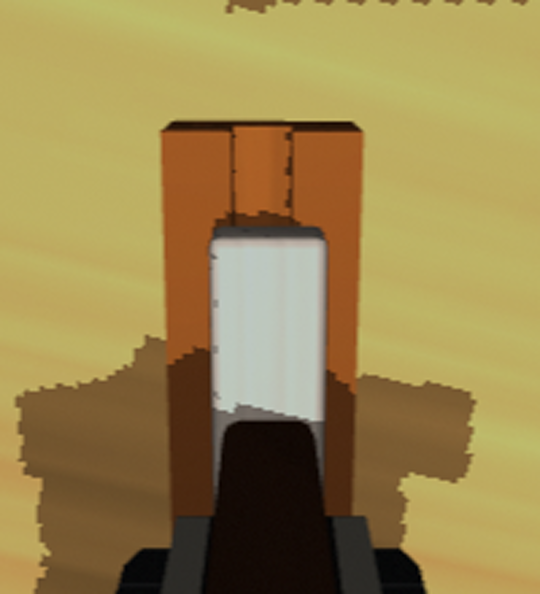

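step_arm([
  [[0.0003,0.0013,-0.02],0,255],
  [[0.0003,0.0013,-0.03],0,255],
  [[0.0003,0.0013,-0.038],0,255],
  [[0.0003,0.0013,-0.044],0,255],
  [[0.0003,0.0013,-0.05],0,255],
  [[0.0003,0.0013,-0.0535],0,255],
  [[0.0003,0.0013,-0.0535],0,255],
  [[0.0003,0.0013,-0.0535],0,255],
  [[0.0003,0.0013,-0.0535],0,255],
])

```text
time: 13.1
tcp_pos: [578.6, -218.4, 73.3]
orientation: [0.0, 0.992, 0.122, 0.0]
ft_force: [-0.1, 0.6, -3.4]
gripper_width: 0.18
```

```bash
python3 - <<'E'
from h import *
c,im,s=snap("wrist","w15"); print(s['tcp_pos'],s['time'],s['orientation'],s['ft_force'],s['ft_torque']); im=im[:,:,::-1]
cv2.imwrite("pics/w15c.png",cv2.resize(im[100:320,220:420],None,fx=2.7,fy=2.7,interpolation=cv2.INTER_CUBIC))
E
```

```text
[ 578.63466583 -218.35124183   73.26650712] 13.1 [1.40331945e-04 9.92489635e-01 1.22328406e-01 2.58302190e-04] [-0.07118847  0.5741781  -3.37033009] [-0.01344216 -0.09286528  0.00262083]
```

View pics/w15c.png

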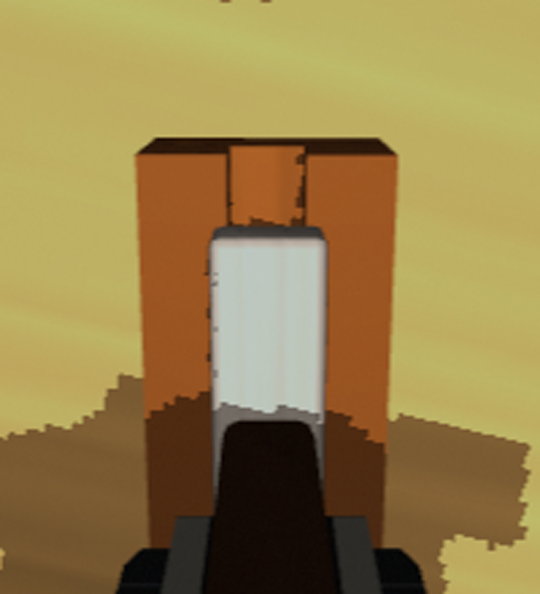

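step_arm([
  [[0,0,-0.0006],0,255],
  [[0,0,-0.001],0,255],
  [[0,0,-0.001],0,255],
  [[0,0,-0.001],0,255],
])

```text
time: 13.55
tcp_pos: [578.7, -218.4, 73.2]
orientation: [0.0, 0.992, 0.122, 0.0]
ft_force: [-2.3, 1.6, 6.1]
gripper_width: 0.175
```

Seated (force sign flipped to +6 N). Release and rise.

step_arm([
  [[0,0,0.0005],0,120],
  [[0,0,0.0005],0,0],
  [[0,0,0.0005],0,0],
  [[0,0,0.0005],0,0],
  [[0,0,0.0005],0,0],
  [[0,0,0.0005],0,0],
  [[0,0,0.03],0,0],
  [[0,0,0.07],0,0],
  [[0,0,0.12],0,0],
  [[0,0,0.17],0,0],
])

```text
time: 14.55
tcp_pos: [578.0, -218.1, 243.6]
orientation: [-0.0, 0.992, 0.122, -0.0]
ft_force: [1.8, -0.5, 0.9]
gripper_width: 1.002
```

step_arm([
  [[0,0,0.03],0,0],
  [[0,0,0.03],0,0],
  [[0,0,0.03],0,0],
])

```text
time: 14.85
tcp_pos: [578.5, -218.3, 272.7]
orientation: [0.0, 0.992, 0.122, 0.001]
ft_force: [-1.3, 0.7, -0.2]
gripper_width: 0.999
```

```bash
python3 - <<'E'
from h import *
c,im,s=snap("wrist","w16"); print(s['tcp_pos'],s['time'],s['orientation'],s['ft_force'],s['joints'].round(2)); im=im[:,:,::-1]
cv2.imwrite("pics/w16c.png",cv2.resize(im[100:320,220:420],None,fx=2.7,fy=2.7,interpolation=cv2.INTER_CUBIC))
E
```

```text
[ 578.48626159 -218.26845307  272.6706156 ] 14.85 [3.55576699e-04 9.92487800e-01 1.22341932e-01 5.40312945e-04] [-1.33126663  0.72437164 -0.15243308] [ 0.46  0.35 -0.22  1.62  0.08  1.18 -1.11]
```

View pics/w16c.png

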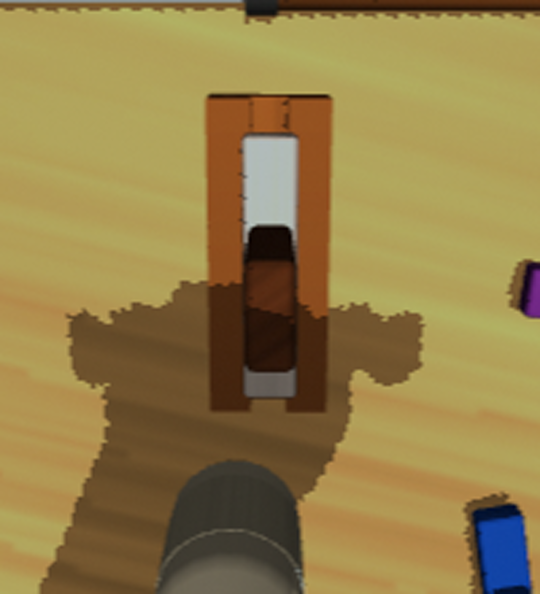

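step_arm([
  [[0,0.03,0.03],0.05,0],
  [[0,0.07,0.058],0.1,0],
  [[0,0.12,0.058],0.15,0],
  [[0,0.17,0.058],0.2,0],
  [[0,0.22,0.058],0.25,0],
  [[0,0.27,0.058],0.3,0],
  [[0,0.32,0.058],0.35,0],
  [[0,0.37,0.058],0.375,0],
  [[0,0.42,0.058],0.375,0],
  [[0,0.47,0.058],0.375,0],
])

```text
time: 15.9
tcp_pos: [577.7, 253.1, 327.9]
orientation: [0.0, 0.952, 0.305, -0.002]
ft_force: [-0.3, -0.4, -0.0]
gripper_width: 1.001
```

step_arm([
  [[0,0.04,0],0,0],
  [[-0.005,0.08,0],0,0],
  [[-0.0095,0.109,0],0,0],
  [[-0.0095,0.109,0],0,0],
  [[-0.0095,0.109,0],0,0],
  [[-0.0095,0.109,0],0,0],
])

```text
time: 16.5
tcp_pos: [569.6, 358.8, 328.8]
orientation: [0.001, 0.953, 0.304, -0.001]
ft_force: [-0.3, 0.1, -0.8]
gripper_width: 1.002
```

```bash
python3 - <<'E'
from h import *
c,im,s=snap("wrist","w17"); print(s['tcp_pos'],s['time'],s['orientation'],s['ft_force'],s['joints'].round(2),s['qd'].round(2))
E
```

```text
[569.61105464 358.83647739 328.8027385 ] 16.5 [ 9.15689867e-04  9.52613551e-01  3.04180418e-01 -9.25284845e-04] [-0.28260076  0.11828829 -0.75596354] [-0.29  0.45 -0.5   1.38  0.22  1.36 -1.75] [ 0.01 -0.01  0.   -0.01 -0.   -0.    0.  ]
```

View pics/w17.png

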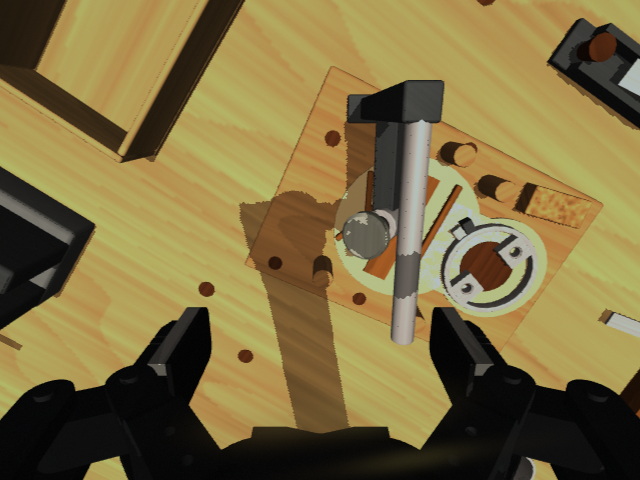

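step_arm([
  [[-0.02,0.025,0],0,0],
  [[-0.035,0.05,-0.02],0,0],
  [[-0.035,0.05,-0.04],0,0],
  [[-0.035,0.05,-0.04],0,0],
  [[-0.035,0.05,-0.04],0,0],
])

```text
time: 17.05
tcp_pos: [535.3, 408.9, 290.2]
orientation: [0.001, 0.953, 0.304, 0.0]
ft_force: [-0.9, -0.4, 0.7]
gripper_width: 0.999
```

```bash
python3 - <<'E'
from h import *
c,im,s=snap("wrist","w18"); print(s['tcp_pos'],s['time'],s['orientation'],s['ft_force'],s['joints'].round(2),s['qd'].round(2))
_,a,_=load("w17"); a=a[80:350,310:460]; b=im[:,:,::-1]
cv2.imwrite("pics/w17c.png",cv2.resize(a,None,fx=2.2,fy=2.2,interpolation=cv2.INTER_CUBIC)); 
E
```

```text
[535.29089001 408.87199706 290.22023218] 17.05 [6.64861904e-04 9.52735952e-01 3.03798888e-01 7.44866673e-06] [-0.92302187 -0.43493828  0.69832512] [-0.38  0.48 -0.51  1.44  0.23  1.29 -1.85] [ 0.   -0.01 -0.   -0.03 -0.   -0.   -0.  ]
```

View pics/w18.png

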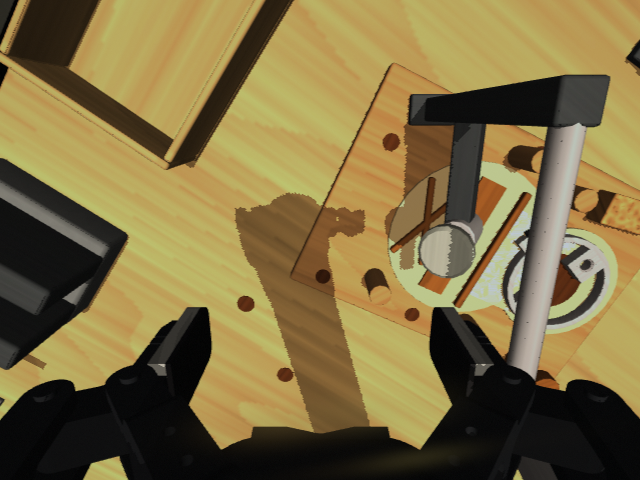

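View pics/w17c.png

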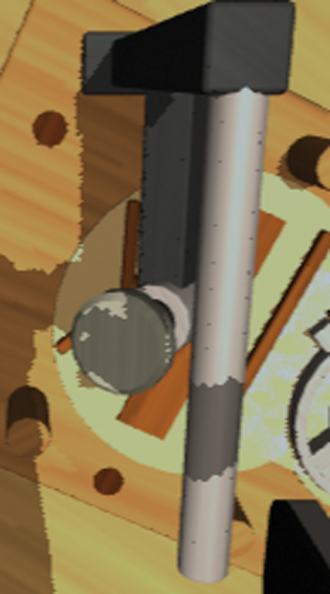

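```bash
python3 - <<'E'
from h import *
for n,x,y in (("w17",330,200),("w18",405,210)):
    _,a,_=load(n); cv2.imwrite(f"pics/{n}z.png",cv2.resize(a[y:y+75,x:x+90],None,fx=8,fy=8,interpolation=cv2.INTER_CUBIC))
E
```

```text
(no output)
```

View pics/w17z.png

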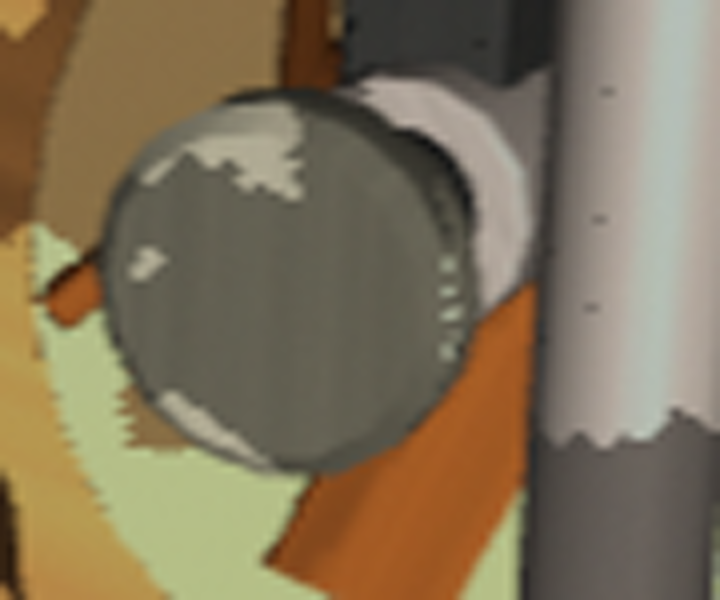

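View pics/w18z.png

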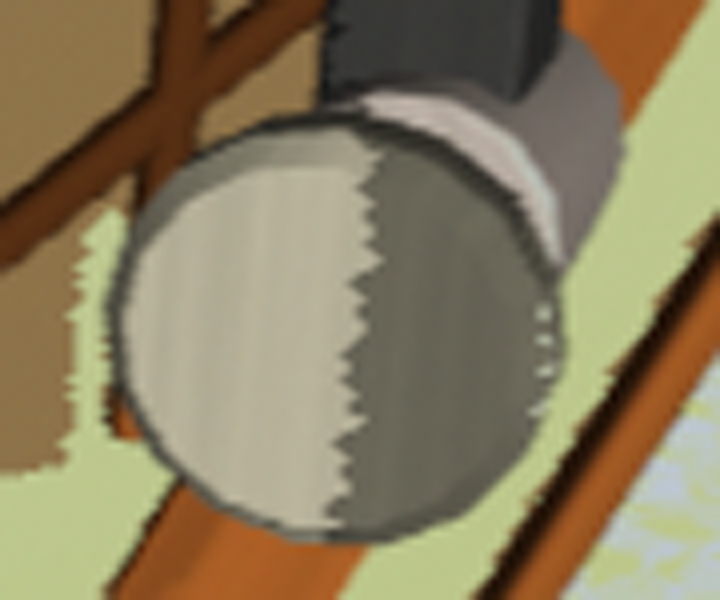

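```bash
python3 - <<'E'
from h import *
c7,a7,_=load("w17");c8,a8,_=load("w18")
H,r=tri([(c7,364.9,235.5),(c8,447.1,251.8)]);print("head",H.round(1),r)
# rail edges along rows via gray gradient profile
for c,a,rows,lo,hi in ((c7,a7,(140,180,220,300,325),385,445),(c8,a8,(150,200,250,300),500,600)):
    for v in rows:
        b=a[v,lo:hi].astype(int); sat=b.max(1)-b.min(1)
        m=np.where(sat<28)[0]; 
        if len(m): print(v,lo+m.min(),lo+m.max(), "axis@247",onz(c,(2*lo+m.min()+m.max())/2,v,247).round(1), "w",(np.linalg.norm(onz(c,lo+m.min()-.5,v,247)-onz(c,lo+m.max()+.5,v,247))).round(1))
E
```

```text
head [574.7 311.9 151. ] [array([-0.,  0.]), array([ 0., -0.])]
140 385 429 axis@247 [652.2 354.7 247. ] w 25.9
180 385 426 axis@247 [633.9 340.7 247. ] w 24.9
220 385 423 axis@247 [614.3 325.9 247. ] w 23.9
300 393 416 axis@247 [572.3 291.  247. ] w 15.8
325 392 444 axis@247 [563.2 271.8 247. ] w 35.6
150 544 581 axis@247 [654.6 349.2 247. ] w 18.3
200 519 599 axis@247 [636.4 332.6 247. ] w 40.5
250 510 599 axis@247 [616.4 315.  247. ] w 46.9
300 500 599 axis@247 [594.4 296.1 247. ] w 54.5
```

step_arm([
  [[-0.0159,-0.02,0],0,0],
  [[-0.0159,-0.02,-0.04],0,0],
  [[-0.0159,-0.02,-0.08],0,0],
  [[-0.0159,-0.02,-0.12],0,0],
  [[-0.0159,-0.02,-0.13],0,0],
  [[-0.0159,-0.02,-0.13],0,0],
  [[-0.0159,-0.02,-0.13],0,0],
])

```text
time: 17.8
tcp_pos: [519.6, 391.7, 162.7]
orientation: [-0.001, 0.952, 0.305, 0.002]
ft_force: [-0.6, -0.0, 0.4]
gripper_width: 1.003
```

```bash
python3 - <<'E'
from h import *
c,im,s=snap("wrist","w19"); print(s['tcp_pos'],s['time'],s['orientation'],s['ft_force'],s['joints'].round(2),s['qd'].round(2))
c,im,s=snap("scene","s19"); im=im[:,:,::-1]
cv2.imwrite("pics/s19c.png",cv2.resize(im[220:460,300:620],None,fx=2.5,fy=2.5,interpolation=cv2.INTER_CUBIC))
c,im,s=snap("top","t19"); im=im[:,:,::-1]
cv2.imwrite("pics/t19c.png",cv2.resize(im[140:320,80:320],None,fx=3.3,fy=3.3,interpolation=cv2.INTER_CUBIC))
E
```

```text
[519.55470905 391.70263777 162.67357593] 17.8 [-7.95509226e-04  9.52411269e-01  3.04808898e-01  1.91784644e-03] [-0.64419263 -0.02914183  0.36579183] [-0.37  0.54 -0.49  1.65  0.29  1.02 -1.9 ] [-0.   -0.01 -0.01 -0.01  0.   -0.   -0.  ]
```

View pics/w19.png

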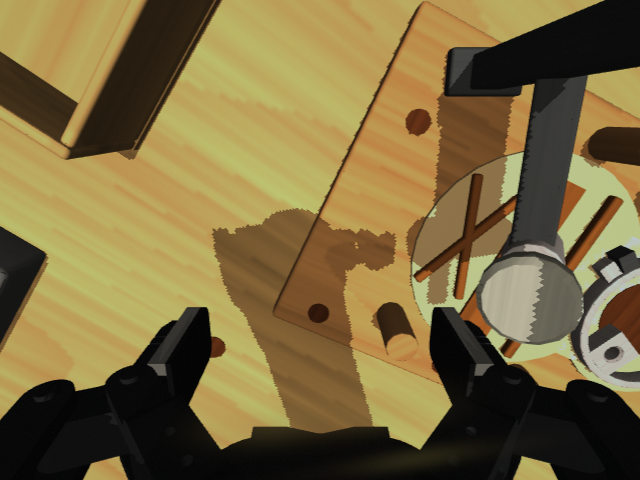

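View pics/s19c.png

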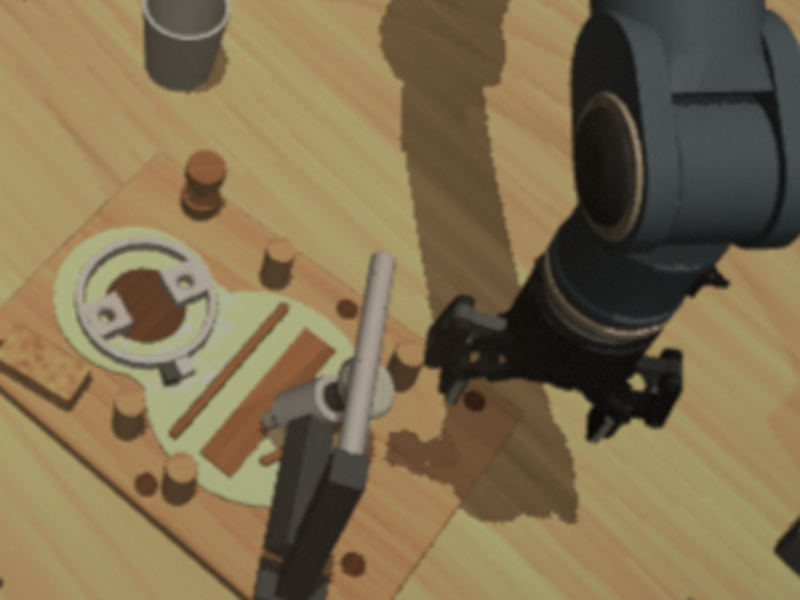

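View pics/t19c.png

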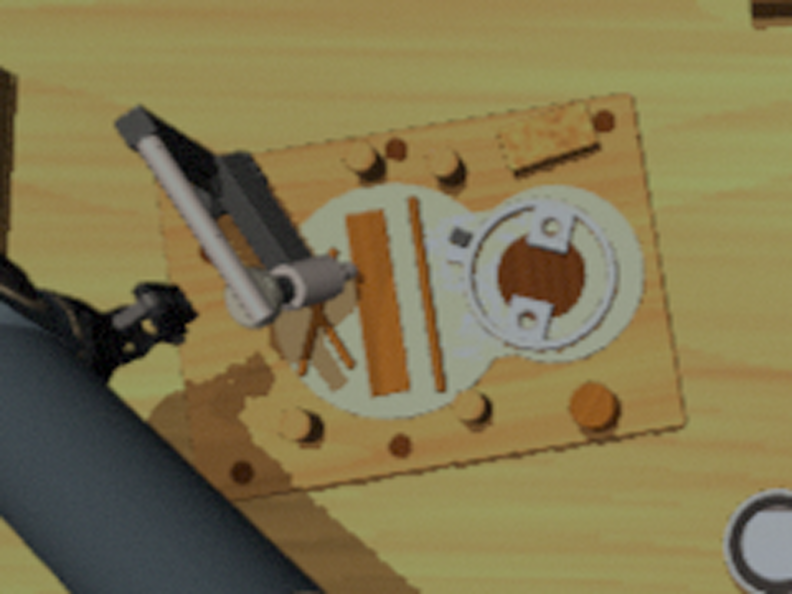

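```bash
python3 - <<'E'
from h import *
c,im,s=load("s19"); t=s['tcp_pos']; u=np.array([.812,.584,0]);h=np.array([-.584,.812,0])
def hit(px,py,off=0):
    o,d=ray(c,300+px/2.5,220+py/2.5); k=((t-o)@u+off)/(d@u); X=o+k*d; return ((X-t)@h).round(1),(X-t)[2].round(1)
for n,p in (("knuckle top",(465,297)),("knuckle out",(432,330)),("kn low",(430,362)),("tip",(452,402)),("tip outer",(443,390)),("body edge",(520,300)),("tip other",(590,440)),("kn other",(680,350))):
    print(n,[hit(*p,o) for o in (-12,0,12)])
E
```

```text
knuckle top [(np.float64(-61.6), np.float64(115.0)), (np.float64(-65.3), np.float64(134.6)), (np.float64(-69.0), np.float64(154.2))]
knuckle out [(np.float64(-70.4), np.float64(65.4)), (np.float64(-73.9), np.float64(86.3)), (np.float64(-77.3), np.float64(107.2))]
kn low [(np.float64(-62.0), np.float64(23.3)), (np.float64(-65.7), np.float64(45.3)), (np.float64(-69.4), np.float64(67.3))]
tip [(np.float64(-35.8), np.float64(-24.2)), (np.float64(-40.2), np.float64(-0.9)), (np.float64(-44.6), np.float64(22.3))]
tip outer [(np.float64(-45.3), np.float64(-10.5)), (np.float64(-49.4), np.float64(12.4)), (np.float64(-53.5), np.float64(35.3))]
body edge [(np.float64(-31.7), np.float64(127.4)), (np.float64(-36.2), np.float64(146.7)), (np.float64(-40.7), np.float64(166.0))]
tip other [(np.float64(58.1), np.float64(-25.4)), (np.float64(51.3), np.float64(-2.1)), (np.float64(44.5), np.float64(21.1))]
kn other [(np.float64(65.7), np.float64(117.2)), (np.float64(58.7), np.float64(136.8)), (np.float64(51.7), np.float64(156.4))]
```

```bash
python3 - <<'E'
from h import *
from scipy.spatial.transform import Rotation as Ro
c,im,s=load("w19"); cv2.imwrite("pics/w19z.png",cv2.resize(im[290:440,420:620],None,fx=4,fy=4,interpolation=cv2.INTER_CUBIC))
q=s['orientation'];Rt=Ro.from_quat([q[1],q[2],q[3],q[0]]);t=s['tcp_pos']
for p in ((432,308),(456,308),(183,308),(210,308),(432,355),(210,355)):
    for zt in (8,13,18): print(p,zt,Rt.inv().apply(onz(c,*p,t[2]+zt)-t).round(1),end=' ')
    print()
E
```

```text
(432, 308) 8 [ 5.6 45.7 -8. ] (432, 308) 13 [  8.2  44.1 -13. ] (432, 308) 18 [ 10.9  42.4 -18. ] 
(456, 308) 8 [ 5.6 55.2 -8. ] (456, 308) 13 [  8.3  53.2 -13. ] (456, 308) 18 [ 10.9  51.2 -18. ] 
(183, 308) 8 [  5.5 -53.2  -8. ] (183, 308) 13 [  8.2 -51.2 -12.9] (183, 308) 18 [ 10.8 -49.2 -17.9] 
(210, 308) 8 [  5.5 -42.5  -8. ] (210, 308) 13 [  8.2 -40.9 -13. ] (210, 308) 18 [ 10.8 -39.2 -17.9] 
(432, 355) 8 [-16.1  47.6  -8.1] (432, 355) 13 [-12.6  45.9 -13.1] (432, 355) 18 [ -9.2  44.2 -18.1] 
(210, 355) 8 [-16.2 -44.3  -8.1] (210, 355) 13 [-12.7 -42.7 -13. ] (210, 355) 18 [ -9.2 -41.  -18. ]
```

View pics/w19z.png

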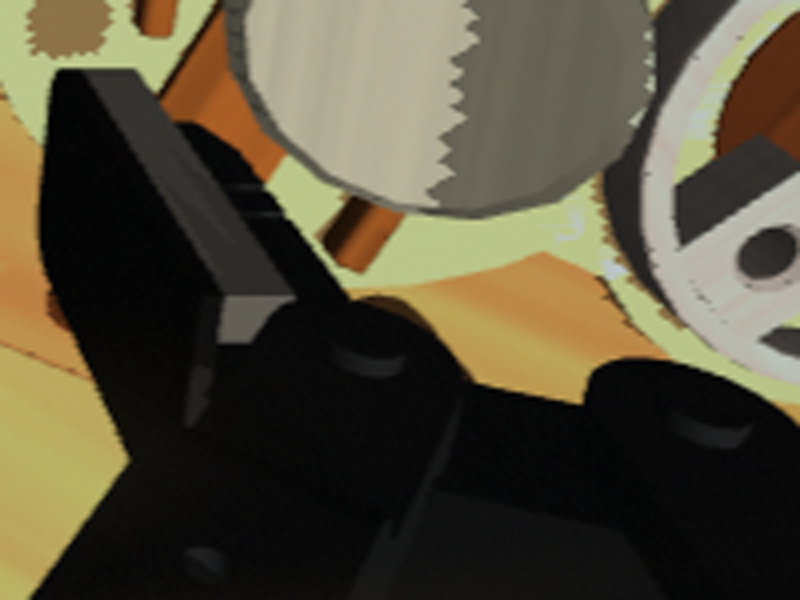

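step_arm([
  [[0.0091,-0.0126,0.002],0,0],
  [[0.0091,-0.0126,0.002],0,0],
  [[0.0091,-0.0126,0.002],0,0],
  [[0.0128,-0.0177,-0.009],0,0],
  [[0.0164,-0.0228,-0.0197],0,0],
  [[0.0164,-0.0228,-0.0197],0,0],
  [[0.0164,-0.0228,-0.0197],0,0],
  [[0.0164,-0.0228,-0.0197],0,0],
])

```text
time: 18.75
tcp_pos: [534.3, 368.4, 140.5]
orientation: [-0.0, 0.952, 0.305, 0.0]
ft_force: [0.7, 0.7, 0.7]
gripper_width: 0.999
```

```bash
python3 - <<'E'
from h import *
c,im,s=snap("wrist","w20"); print(s['tcp_pos'],s['time'],s['orientation'],s['ft_force'],s['joints'].round(2),s['qd'].round(2))
c,im,s=snap("scene","s20"); im=im[:,:,::-1]
cv2.imwrite("pics/s20c.png",cv2.resize(im[270:450,380:620],None,fx=3.3,fy=3.3,interpolation=cv2.INTER_CUBIC))
E
```

```text
[534.33232074 368.3630054  140.45553287] 18.75 [-2.05973326e-04  9.52224252e-01  3.05399624e-01  3.84604933e-05] [0.68885572 0.73703204 0.65838354] [-0.33  0.56 -0.48  1.67  0.3   0.99 -1.86] [-0.   -0.01 -0.   -0.01  0.    0.    0.  ]
```

View pics/w20.png

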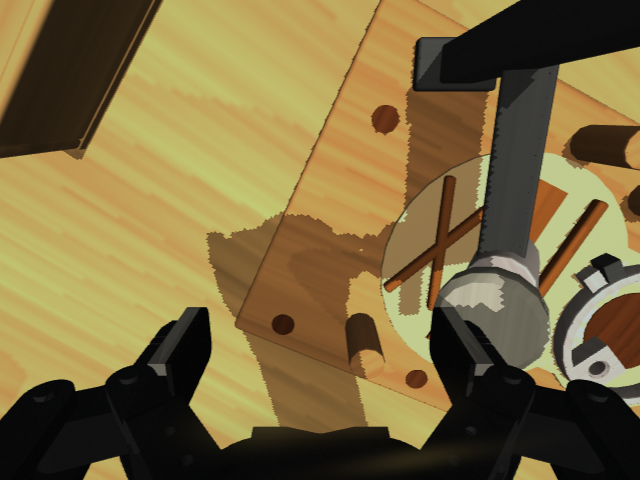

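View pics/s20c.png

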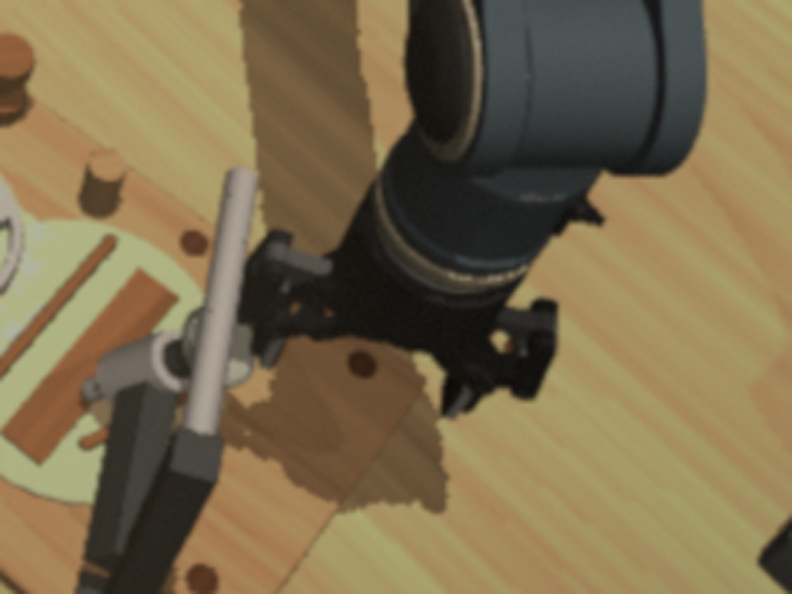

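step_arm([
  [[0.0015,-0.002,-0.0043],0,0],
  [[0.0022,-0.003,-0.0065],0,0],
  [[0.0029,-0.0041,-0.0087],0,0],
  [[0.0029,-0.0041,-0.0087],0,0],
  [[0.0029,-0.0041,-0.0087],0,0],
])

```text
time: 19.35
tcp_pos: [537.3, 363.8, 131.7]
orientation: [0.0, 0.952, 0.305, -0.0]
ft_force: [0.7, -0.1, -0.1]
gripper_width: 0.998
```

step_arm([
  [[0.0006,-0.0008,-0.0017],0,0],
  [[0.0012,-0.0016,-0.0035],0,0],
  [[0.0012,-0.0016,-0.0035],0,0],
  [[0.0012,-0.0016,-0.0035],0,0],
])

```text
time: 19.75
tcp_pos: [538.5, 362.7, 128.7]
orientation: [-0.0, 0.952, 0.305, 0.0]
ft_force: [-1.5, 0.3, 4.5]
gripper_width: 0.999
```

step_arm([
  [[0.0009,-0.0012,-0.0026],0,0],
  [[0.0018,-0.0024,-0.0052],0,0],
  [[0.0026,-0.0037,-0.0078],0,0],
  [[0.0032,-0.0045,-0.0095],0,0],
  [[0.0032,-0.0045,-0.0095],0,0],
])

```text
time: 20.25
tcp_pos: [541.7, 358.2, 119.1]
orientation: [-0.0, 0.952, 0.305, 0.0]
ft_force: [-3.4, 1.5, 6.8]
gripper_width: 1.001
```

```bash
python3 - <<'E'
from h import *
c,im,s=snap("wrist","w21"); print(s['tcp_pos'],s['time'],s['orientation'],s['ft_force'],s['joints'].round(2),s['qd'].round(2))
c,im,s=snap("scene","s21"); im=im[:,:,::-1]
cv2.imwrite("pics/s21c.png",cv2.resize(im[300:420,400:560],None,fx=5,fy=5,interpolation=cv2.INTER_CUBIC))
E
```

```text
[541.70081235 358.23701642 119.12329885] 20.25 [-3.31840528e-04  9.52257122e-01  3.05296909e-01  2.47919578e-04] [-3.4484448   1.5324014   6.76127983] [-0.32  0.58 -0.47  1.69  0.31  0.95 -1.86] [ 0.   -0.   -0.   -0.    0.    0.01 -0.  ]
```

View pics/w21.png

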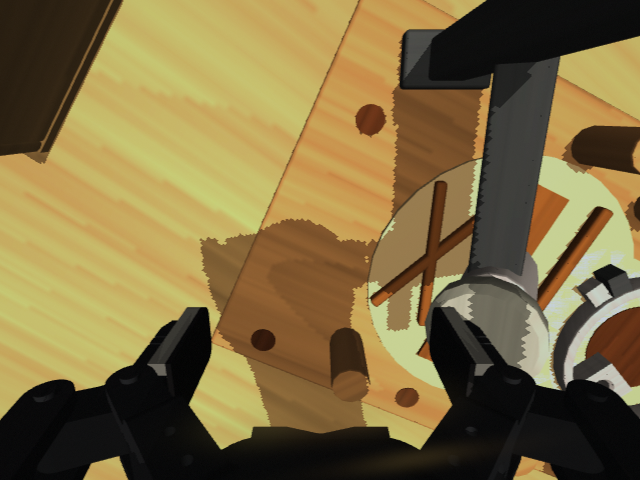

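View pics/s21c.png

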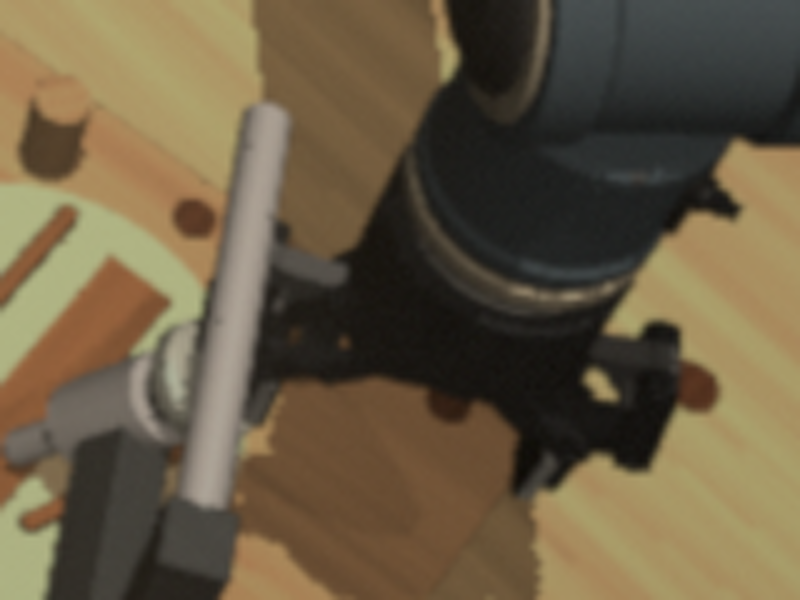

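step_arm([
  [[0.0009,-0.0012,-0.0026],0,0],
  [[0.0018,-0.0024,-0.0052],0,0],
  [[0.0026,-0.0037,-0.0078],0,0],
  [[0.0029,-0.0041,-0.0087],0,0],
  [[0.0029,-0.0041,-0.0087],0,0],
])

```text
time: 20.85
tcp_pos: [543.8, 355.6, 113.0]
orientation: [-0.001, 0.952, 0.306, 0.001]
ft_force: [-8.0, -0.1, 18.6]
gripper_width: 0.998
```

step_arm([
  [[0,0,0],0,0],
  [[0,0,0],0,0],
  [[0,0,0],0,0],
  [[0,0,0],0,0],
  [[0,0,0],0,0],
  [[0,0,0],0,0],
])

```text
time: 21.45
tcp_pos: [543.8, 355.6, 113.0]
orientation: [-0.001, 0.952, 0.306, 0.001]
ft_force: [-8.4, 1.0, 17.4]
gripper_width: 0.996
```

```bash
python3 - <<'E'
from h import *
c,im,s=snap("wrist","w22"); print(s['tcp_pos'],s['time'],s['orientation'],s['ft_force'])
E
```

```text
[543.7802381  355.58933025 113.02367476] 21.45 [-7.73460758e-04  9.52161182e-01  3.05594681e-01  6.13284917e-04] [-8.35773772  0.98703265 17.35223285]
```

View pics/w22.png

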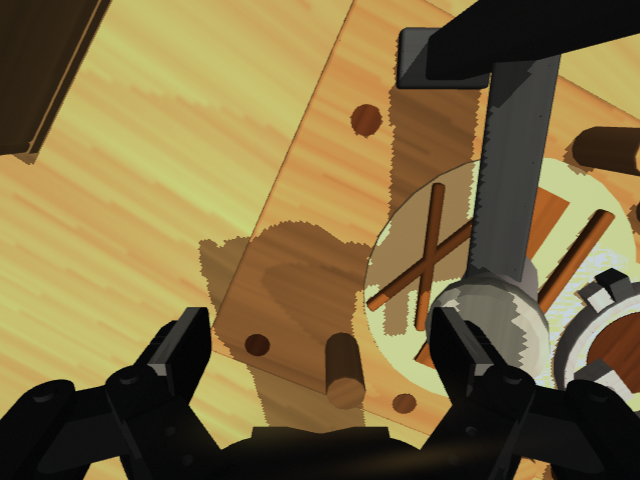

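step_arm([
  [[0.0004,-0.0006,-0.0013],0,0],
  [[0.0004,-0.0006,-0.0013],0,0],
  [[0.0004,-0.0006,-0.0013],0,0],
  [[0.0004,-0.0006,-0.0013],0,0],
  [[0.0004,-0.0006,-0.0013],0,0],
])

```text
time: 22.0
tcp_pos: [543.8, 355.6, 112.9]
orientation: [-0.001, 0.952, 0.306, 0.001]
ft_force: [-10.0, -1.1, 22.9]
gripper_width: 1.0
```

```bash
python3 - <<'E'
from h import *
c,im,s=snap("wrist","w23"); print(s['tcp_pos'],s['time'],s['ft_force'],s['ft_torque'])
im=im[:,:,::-1]; cv2.imwrite("pics/w23c.png",cv2.resize(im[240:400,400:600],None,fx=4,fy=3.75,interpolation=cv2.INTER_CUBIC))
# predicted head rim for displacement p
u=np.array([.812,.584,0]);h=np.array([-.584,.812,0]);z=np.array([0,0,1.]);a=.5*h+.866*z;v=np.cross(u,a)
for p in (10,16,18,20,22):
    C=np.array([574.7,311.9,151])-p*a
    P=np.array([proj(c,C+22*(np.cos(t)*u+np.sin(t)*v)) for t in np.linspace(0,6.28,100)])
    print(p,"right",P[:,0].max().round(1),"bottom",P[:,1].max().round(1),"left",P[:,0].min().round(1),"top",P[:,1].min().round(1))
E
```

```text
[543.84435312 355.64444874 112.86722855] 22.0 [-10.03186495  -1.11452153  22.90339805] [-0.94311358  1.48085986 -0.36417606]
10 right 559.5 bottom 409.6 left 421.6 top 293.8
16 right 559.2 bottom 399.2 left 426.0 top 287.2
18 right 559.1 bottom 395.8 left 427.3 top 285.1
20 right 559.0 bottom 392.6 left 428.7 top 283.1
22 right 558.9 bottom 389.4 left 430.0 top 281.1
```

View pics/w23c.png

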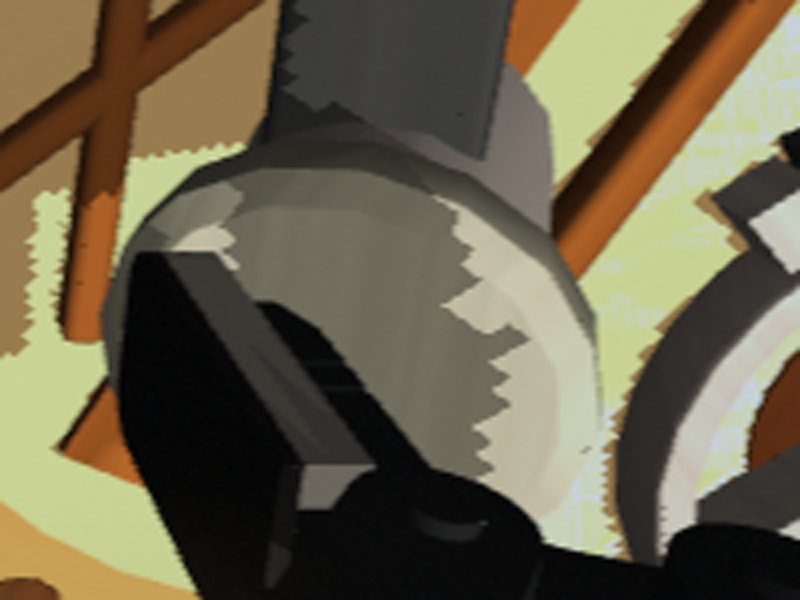

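step_arm([
  [[-0.003,0.0041,0.0087],0,0],
  [[-0.0058,0.0081,0.0173],0,0],
  [[-0.0088,0.0122,0.026],0,0],
  [[-0.0117,0.0162,0.0346],0,0],
  [[-0.0146,0.0203,0.0433],0,0],
  [[-0.0196,0.0273,0.058],0,0],
  [[-0.04,0.055,0.07],0,0],
  [[-0.05,0.07,0.1],0,0],
  [[-0.05,0.07,0.14],0,0],
  [[-0.05,0.07,0.18],0,0],
])

```text
time: 23.05
tcp_pos: [493.7, 424.0, 290.5]
orientation: [-0.0, 0.952, 0.306, -0.0]
ft_force: [1.3, 0.4, -0.6]
gripper_width: 1.001
```

step_arm([
  [[0,0,0],0,0],
  [[0,0,0],0,0],
  [[0,0,0],0,0],
])

```text
time: 23.35
tcp_pos: [494.5, 422.4, 287.6]
orientation: [0.001, 0.952, 0.305, -0.001]
ft_force: [0.3, -0.4, -0.6]
gripper_width: 1.0
```

```bash
python3 - <<'E'
from h import *
c,im,s=snap("wrist","w24"); print(s['tcp_pos'],s['time'],s['ft_force'],s['qd'].round(2))
print("head predicted p=0",proj(c,[574.7,311.9,151]),"p=20",proj(c,np.array([574.7,311.9,151])-20*np.array([-.292,.406,.866])))
c,im,s=snap("top","t24"); c,im,s=snap("scene","s24")
E
```

```text
[494.54905992 422.44454123 287.62384952] 23.35 [ 0.32183065 -0.41909384 -0.62890677] [ 0.    0.01  0.    0.01 -0.   -0.   -0.  ]
head predicted p=0 [497.03375295 221.96041325] p=20 [499.88444883 216.19143763]
```

View pics/w24.png

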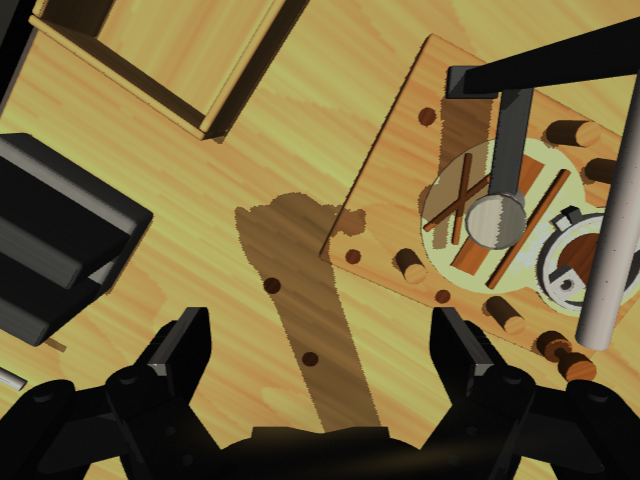

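View pics/t24.png

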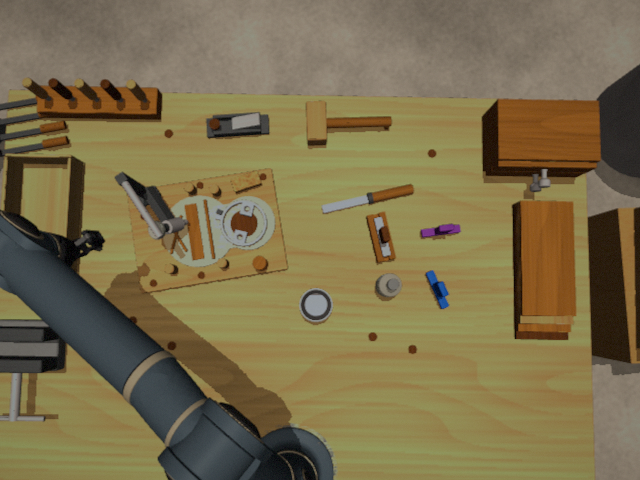

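View pics/s24.png

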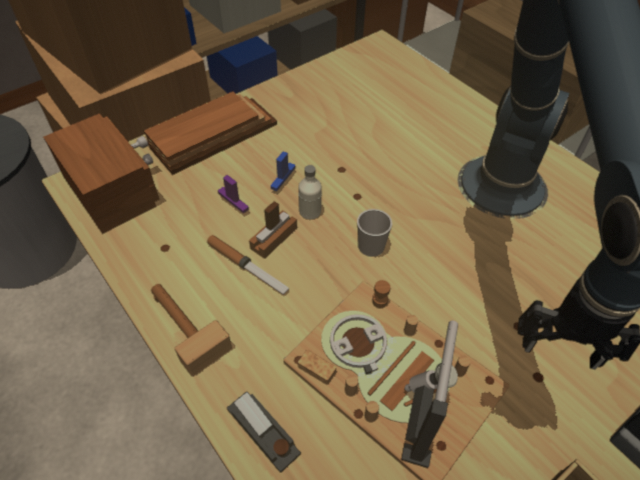

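```bash
python3 - <<'E'
from workcell import *
print(close_job()); print(state()['time'])
E
```

```text
the job is handed in; nothing more can be done
None
the job is handed in; nothing more can be done
```

The job is finished and handed in at about 23.5 s of the 72 s allowed; no verdict was reported.

- **Ring:** I put both spanner pins in the holes and turned the ring clockwise until its tab met the lug. The wrist felt 1.2 N m at the stop, against about 0.25 N m of friction. Later pictures still show the tab against the lug.
- **Spanner:** It is back on its rest with its pins in the groove. The wrist picture after release shows it centred, and I put it within about 1–2 mm of the rest's middle.
- **Punch:** The moves cannot tilt the tool, so I pressed with one open finger on the outer half of the head, moving along the punch's lean and keeping clear of the rail. It went down about 19.6 mm by my estimate. About 1.5 mm more of commanded travel moved it only 0.1–0.2 mm while the force rose to 23 N, so it was at its stop. I held it there for over a second. After retreating, the head is back at its original position in the picture.
- **Bystanders:** The last top and scene views show none of them visibly moved, and the gripper touches nothing.

**Disagreements:** Two checks were slightly off. My ring-angle estimate after lifting off was rough, because the hole was partly hidden: it put the hole 37.7 mm from the centre instead of 36 mm. The rim of the fully pressed head sat about 3 px from where I predicted. Neither contradicts the result.

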